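Dry-stack a sanding block in the sprung, sloping glue-up cradle

TASK

Dry-fit the sanding block in the sloping blue cradle: first the dark wooden block, then the cork spacer, then the pale top board with its knob up, each keeping the face up that is up now and its long side along the slope. Press each one fully home before adding the next, so that the three lie flat on one another and square in the pocket, then let go; leave the holed offcut, the glue bottle and the chisel where they are.

Things in the scene. Friction and masses are not known exactly. Their poses are not given: they have to be found in the camera images.
- cradle: Fixed blue cradle sloping 30 degrees, on a plywood base. Origin: on the pocket floor (75 mm above the bench), where the block's underside centre must lie. x up the slope (away from robot), y left across, z out of the pocket (leans 30 degrees from vertical to the robot). Rigid end wall at x = -55 mm, sides at y = +-29 mm, all 66 mm high, the top 12 mm leaning out by 6 mm.
- finger_gap (a point): Point on the cradle's z axis, 30 mm above the pocket floor. For x from -32 to +32 mm both side walls are cut down to this height and open outward: fingers straddling a part across y can reach no lower. So the block must be let go part-way in, then pressed down from above.
- spring_pad (a joint): Orange spring pad at the pocket's upper end, 44 mm wide, 66 mm high; above 48 mm its face leans back, 7 mm at the top. 0 = out, its face at cradle x = +52 mm; yields up to 9 mm up-slope (value in m) with 2.4 N plus 0.3 N per mm. A 110 mm part pushes it 3 mm back; its friction (2 to 8 N) grips a part that is let go, which then will not slide down by itself.
- back_block (a point): Middle of the top of the fixed blue block behind the spring pad: 12 mm (cradle x) by 85 mm, its top 42 mm above the pocket floor, 86 mm up-slope of the cradle's origin.
- block: Loose dark wooden block 110 (x) x 54 (y) x 32 (z) mm, about 0.16 kg, lying flat. Origin: centre of its underside. Same either way round end for end. Home when its origin is at the cradle's origin.
- spacer: Loose cork plate 110 (x) x 54 (y) x 12 (z) mm, about 0.05 kg, rigid, lying flat. Origin: centre of its underside. Home when flat on the block: its underside 32 mm above the pocket floor.
- top: Loose pale board 110 (x) x 54 (y) x 14 (z) mm with an upright round black knob, 38 mm diameter, at the centre of its upper face, reaching 50 mm above the underside; together about 0.12 kg, lying flat, knob up. Origin: centre of the underside. Home when flat on the spacer: its underside 44 mm above the pocket floor.
- offcut: Bystander: pale wooden offcut 130 x 80 x 25 mm with three holes, loose. Origin: centre of its underside.
- glue: Bystander: white glue bottle with red cap, 56 mm diameter, 140 mm high, standing. Origin: centre of its underside.
- chisel: Bystander: chisel with yellow handle lying along its x, about 250 mm long, 28 mm high. Origin: near its middle, on the bench.
Not all that is in view belongs to the job. Of the things that look like the block, take the one that is farthest to the robot's right at the start.

How it is judged:
By the outcome, as a careful person would: the job done as asked, in the order asked, and still so for the second after the job is handed in, with the robot touching nothing.
It also fails if it takes over 72 s, if anything falls off the work surface, if the arm or the gripper's body presses on something with over 40 N, if the wrist force passes 120 N, or if a joint passes its speed limit or range.

ROBOT

A 6-joint arm with a two-finger parallel gripper is mounted at the origin on the work surface. World frame = base frame: x ahead of the robot, y to its left, z up, the work surface at z = 0. Lengths are in m, angles in rad, forces in N, time in s.
With the tool pointing down it reaches from about 0.4 to 0.825 m from the base axis. Payload 7 kg.
Tool frame: the origin (TCP) lies at the very end of the fingers, on their centre line; the grasp point (between the pads) lies 19 mm behind it (tcp_to_grasp is the distance from the TCP to the grasp point, in m); x points along the fingers, z is the direction in which the jaws open and shut, and the axes are right-handed (so a half turn about x gives the same grasp; the last joint's range is limited). The gripper opens to 88 mm and grips with 3 to 60 N. Pads are 19 mm wide; open, the fingers measure 130 mm over their backs; the gripper's body (78 mm by 193 mm) begins 47 mm behind the grasp point.
Start: joints at [1.51, 0.359, 0.012, 0, -1.224, -0.288], TCP at [0.231, 0.634, 0.227] pointing down, gripper open.
Joint ranges: [-3.07, 3.07], [-1.43, 2.12], [-1.02, 1.25], [-3.03, 1.67], [-3.05, -0], [-3.03, 3.03]. Speed limits (rad/s): [2.39, 2.39, 3.01, 3.14, 3.14, 3.14].

INTERFACE

Orientations are given as [roll, pitch, yaw] about the fixed x, y, z axes, in that order (R = Rz(yaw) Ry(pitch) Rx(roll)).
In Python, from station import get_state, grab_frame, job_done, tcp_to_grasp gives the robot as it stands. The module is installed in compiled form; this text tells all that it offers.
- The arm moves only by the shell command python3 -m crank 'ROWS' [FORCE]. ROWS is JSON, a list of rows, each a list of 7 numbers: the shift along the tool's x, y, z in m, then the turn, a rotation vector about the tool's x, y, z in rad, then the opening, from 0 (shut) to 1 (fully open). In form: [[x, y, z, wx, wy, wz, fingers], ...]. A call has 1 to 10 rows; each row is the pose to reach, as a shift and turn from the pose commanded when the call began, along the tool's axes at that moment; what a row does not reach only later rows make up. A row lasts 1/8 s, in which the tool goes at most 62.5 mm and 10.7 degrees, less where a joint would pass 70% of its speed; a pose out of reach is approached as far as the arm can. A call with a gripper value outside its range is refused whole. The fingers move at their own pace and stop on an object; FORCE is the grip in N (left out, the last holds). Time passes only in rows, so rows that repeat a pose let the fingers close. It gives the time, the measured TCP pose, the force and the opening at its end, in the units of the state.
- get_state(): the state, without advancing time (a new reading comes with each control period).
- grab_frame(name): name is "side" or "top" or "wrist"; returns a dict with "pixels" (384x512x3 uint8, red, green, blue), "vfov" (degrees; the focal length in pixels is half the picture's height over the tangent of half this angle, whatever the lens; pixels are square), "cx", "cy" (the principal point, pixels), "extrinsics" (4x4, takes a point from world to camera coordinates). Camera axes: x right, y up, looking along -z (the intrinsics and any distortion apply to the point x, -y, -z); pixel columns grow to the right and rows downward; lengths in m; the calibration is good to about 2 mm. The wrist camera is an equidistant fisheye: a pixel r from the principal point sees the ray r / f radians off the axis. A picture is of the moment at which its call begins. There is no depth.
- job_done(): hands the job in, once; it reports no verdict.
The state is a dict: "t": time; "q": joint angles; "qd": joint speeds; "joint_efforts": joint torques, N m; "eef_pos": TCP position; "ee_rot": TCP orientation; "force": force on the tool from outside, world axes, zero at the start; "moment": the same for the moment, N m; "width": finger opening in m.
Only numpy, scipy, OpenCV 4.12 (cv2) and the standard library are available. Lean on these libraries where they do the work, as an engineer would, in place of code of your own. Each camera call takes 0.05 s, during which the arm holds its last target.

## Working session

There is one attempt and no reset: what is moved stays moved. The work goes in short steps, Python scripts to look and compute and a shell command to move; the robot and the scene stay as the last step left them, time stands still between calls to the robot, and variables do not carry over. Pictures are saved under pics/ and viewed, and the job is handed in when it is done.

```bash
mkdir -p pics
cat > h.py <<'E'
import numpy as np, cv2
from station import get_state, grab_frame, tcp_to_grasp
from scipy.spatial.transform import Rotation as R
def shot(name,fn):
    f=grab_frame(name); cv2.imwrite('pics/'+fn+'.png',f['pixels'][:,:,::-1]); np.savez('pics/'+fn+'.npz',**f); return f
def load(fn): return dict(np.load('pics/'+fn+'.npz'))
def foc(f): return f['pixels'].shape[0]/2/np.tan(np.radians(float(f['vfov']))/2)
def ray(f,u,v,fish=False):
    F=foc(f); x=(u-f['cx'])/F; y=(v-f['cy'])/F
    if fish:
        r=np.hypot(x,y); s=np.sin(r)/max(r,1e-9); d=np.array([x*s,-y*s,-np.cos(r)])
    else: d=np.array([x,-y,-1.])
    E=f['extrinsics']; Rm=E[:3,:3]; o=-Rm.T@E[:3,3]; d=Rm.T@d
    return o,d/np.linalg.norm(d)
def onz(f,u,v,z,fish=False):
    o,d=ray(f,u,v,fish); return o+d*(z-o[2])/d[2]
def proj(f,p,fish=False):
    c=f['extrinsics'][:3,:3]@np.asarray(p)+f['extrinsics'][:3,3]; x,y,z=c[0],-c[1],-c[2]; F=foc(f)
    if fish:
        rr=np.hypot(x,y); th=np.arctan2(rr,z); return float(f['cx'])+F*th*x/rr, float(f['cy'])+F*th*y/rr
    return float(f['cx'])+F*x/z, float(f['cy'])+F*y/z
E
python3 - <<'E'
from h import *
print(get_state(), tcp_to_grasp)
for n in ['side','top','wrist']:
    f=shot(n,n+'0'); print(n,f['vfov'],f['cx'],f['cy'],f['extrinsics'].round(3).tolist(),[k for k in f])
E
```

```text
{'t': 0.0, 'q': array([ 1.51009656e+00,  3.59361952e-01,  1.10715186e-02, -3.81485007e-04,
       -1.22411576e+00, -2.88096754e-01]), 'qd': array([-2.23370961e-04,  9.45413835e-04,  2.51178146e-04,  5.23428223e-04,
        7.22154690e-04, -4.70631977e-05]), 'joint_efforts': array([ 1.34705337e-03, -5.82720566e+01,  2.93057781e+01,  6.99706122e+00,
        7.29577179e-03, -1.50381425e-04]), 'eef_pos': array([0.23054178, 0.63388181, 0.22563869]), 'ee_rot': array([ 0.06893831,  1.56914699, -1.85078444]), 'force': array([-0.67661536,  0.18140285, -1.01764132]), 'moment': array([-0.03385075, -0.01058022,  0.02490734]), 'width': 0.0880359029111912} 0.0188
side 52.04343466101713 262.50452172007203 186.66768053763568 [[0.998, -0.058, 0.012, -0.532], [0.021, 0.533, 0.846, -0.135], [-0.055, -0.844, 0.534, -1.186], [0.0, 0.0, 0.0, 1.0]] ['pixels', 'vfov', 'cx', 'cy', 'extrinsics']
top 53.96054325721195 252.61411516358046 190.0094938313005 [[0.027, -1.0, -0.002, 0.034], [0.986, 0.027, 0.167, -0.55], [-0.166, -0.006, 0.986, -0.975], [0.0, 0.0, 0.0, 1.0]] ['pixels', 'vfov', 'cx', 'cy', 'extrinsics']
wrist 65.70646984690485 254.68060453018484 190.49365449213687 [[-0.343, -0.939, 0.002, 0.674], [0.9, -0.329, -0.288, 0.038], [0.271, -0.097, 0.958, -0.39], [0.0, 0.0, 0.0, 1.0]] ['pixels', 'vfov', 'cx', 'cy', 'extrinsics']
```

View pics/top0.png

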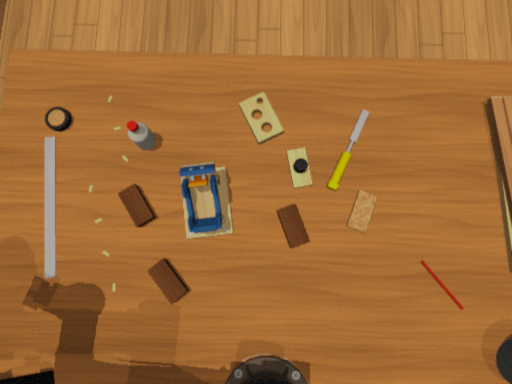

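View pics/side0.png

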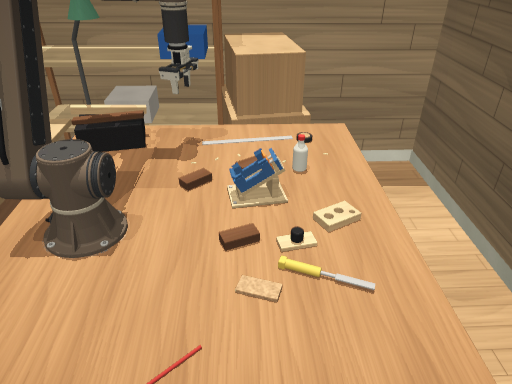

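View pics/wrist0.png

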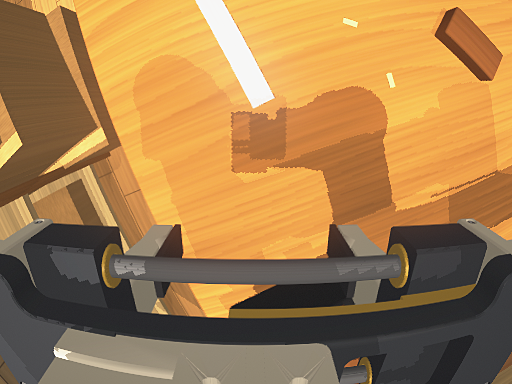

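The top view shows three dark blocks: (137,205), (168,281) and (293,226). The last is farthest right, so it is the one to take. The cork is at (362,210), the top board at (299,167), the cradle at (205,200), the bottle at (140,135), and the offcut at (262,118).

Run:
```python
from h import *
f=load('top0'); E=f['extrinsics']; print(-E[:3,:3].T@E[:3,3])
im=f['pixels'][:,:,::-1]
c1=cv2.resize(im[145:245,170:250],None,fx=6,fy=6,interpolation=cv2.INTER_NEAREST)
cv2.imwrite('pics/z1.png',c1[:,:480])
c2=cv2.resize(im[140:255,260:390],None,fx=5,fy=5,interpolation=cv2.INTER_NEAREST)
cv2.imwrite('pics/z2.png',c2)
g=load('side0')['pixels'][:,:,::-1]
cv2.imwrite('pics/z3.png',cv2.resize(g[140:210,215:315],None,fx=7,fy=7,interpolation=cv2.INTER_NEAREST))
```

```text
[0.37885996 0.04268073 1.0532876 ]
```

View pics/z1.png

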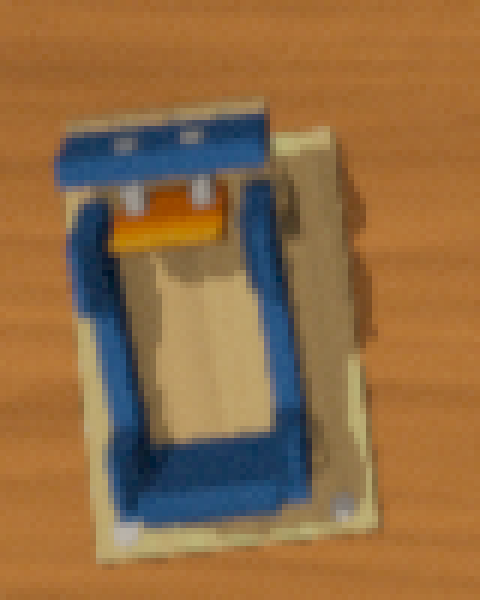

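View pics/z2.png

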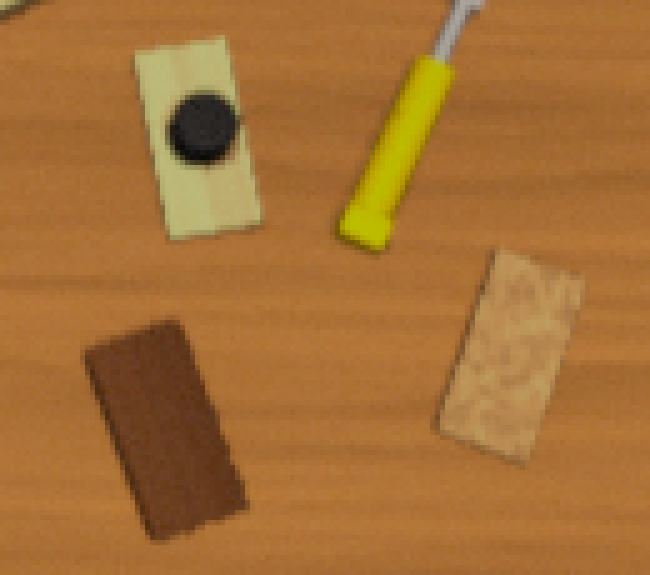

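View pics/z3.png

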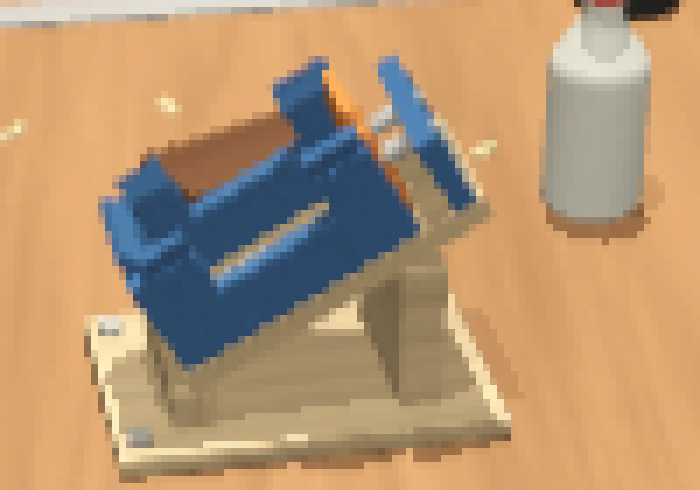

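The zoomed crops give clear outlines: the board with its knob near (301,165), the block's top face spanning about (278,208) to (309,242), and the cork about (348,190) to (377,232). In the cradle, the back block spans about (181,167) to (215,172). Next I measure coarse poses with masks.

```bash
cat >> h.py <<'E'
def rect(f,mask,z,fish=False):
    cs,_=cv2.findContours(mask.astype(np.uint8),cv2.RETR_EXTERNAL,cv2.CHAIN_APPROX_NONE)
    c=max(cs,key=cv2.contourArea)[:,0]
    P=np.array([onz(f,u,v,z,fish)[:2] for u,v in c])*1000
    (cx,cy),(w,h),a=cv2.minAreaRect(P.astype(np.float32))
    if w<h: w,h,a=h,w,a+90
    return (cx,cy),(w,h),(a+90)%180-90,c
E
python3 - <<'E'
from h import *
f=load('top0'); hsv=cv2.cvtColor(f['pixels'],cv2.COLOR_RGB2HSV)
def box(u0,u1,v0,v1):
    m=np.zeros(hsv.shape[:2],bool); m[v0:v1,u0:u1]=1; return m
H,S,V=[hsv[:,:,i].astype(int) for i in range(3)]
for (u,v) in [(293,226),(362,210),(294,155),(300,165),(330,240),(205,190),(200,170),(190,215)]: print((u,v),hsv[v,u])
b=box(270,315,198,252)&(V<120)
s=box(342,382,185,238)&(S<150)
t=box(282,318,142,192)&((S<120)|(V<80))
for m,z,n in [(b,.032,'block'),(s,.012,'spacer'),(t,.014,'top')]:
    r=rect(f,m,z); print(n,r[:3],m.sum())
k=box(290,312,155,180)&(V<70); r=rect(f,k,.05);print('knob',r[:3])
E=f['extrinsics']
w=load('wrist0')['extrinsics']; st=get_state(); Rm=R.from_euler('xyz',st['ee_rot']).as_matrix()
c=-w[:3,:3].T@w[:3,3]; print('cam in tool',Rm.T@(c-st['eef_pos']), 'axis', Rm.T@(-w[2,:3]), 'up',Rm.T@w[1,:3]); print(Rm)
E
```

```text
(293, 226) [ 12 179 104]
(362, 210) [ 16 140 188]
(294, 155) [ 28  98 188]
(300, 165) [10 36 42]
(330, 240) [ 15 172 178]
(205, 190) [ 18 126 140]
(200, 170) [105 176 126]
(190, 215) [106 168 126]
block ((456.9936828613281, -61.22679138183594), (108.74840545654297, 56.95332336425781), 21.503278732299805) 846
spacer ((504.9520263671875, -255.51853942871094), (108.40633392333984, 53.03824996948242), -19.00127410888672) 699
top ((623.1652221679688, -79.75979614257812), (108.93093872070312, 52.49584197998047), 11.24789810180664) 673
knob ((619.2466430664062, -78.75750732421875), (37.6754150390625, 31.628135681152344), -25.516738891601562)
cam in tool [-0.15723653  0.07700777  0.00019622] axis [ 9.57729410e-01 -2.87670599e-01  6.61976135e-05] up [0.28767031 0.95772873 0.00121247]
[[-2.98456897e-04  9.39754643e-01 -3.41849561e-01]
 [-1.28435176e-03 -3.41849654e-01 -9.39753779e-01]
 [-9.99999131e-01  1.58579089e-04  1.30900292e-03]]
```

```bash
cat >> h.py <<'E'
def state():
    st=get_state(); return st, R.from_euler('xyz',st['ee_rot']).as_matrix()
def goal(p,Rt,pose=None):
    """shift (tool axes) and rotvec from present/commanded pose to reach p,Rt"""
    st,Rm=state(); p0=st['eef_pos']
    if pose is not None: p0,Rm=pose
    d=Rm.T@(np.asarray(p)-p0); w=R.from_matrix(Rm.T@Rt).as_rotvec()
    print('shift',d.round(4),'rot',w.round(4),'deg',np.degrees(np.linalg.norm(w)).round(1)); return d,w
def down(yaw): # tool x down, tool y along yaw
    c,s=np.cos(yaw),np.sin(yaw); x=np.array([0,0,-1.]); y=np.array([c,s,0]); return np.c_[x,y,np.cross(x,y)]
def crad(yaw): # cradle rotation
    return R.from_euler('zy',[0,0]).as_matrix() if False else (R.from_euler('z',yaw)*R.from_euler('y',-np.radians(30))).as_matrix()
E
python3 - <<'E'
from h import *
f=load('top0')
print('crad~',onz(f,205,203,.09),'glue',onz(f,134,127,.14),'offcut',onz(f,262,118,.025))
print(crad(0))
goal([.53,.02,.33],down(np.radians(10)))
E
```

```text
crad~ [0.50416928 0.17052731 0.09      ] glue [0.68636761 0.35279142 0.14      ] offcut [0.76169421 0.02818816 0.025     ]
[[ 0.8660254 -0.        -0.5      ]
 [ 0.         1.        -0.       ]
 [ 0.5        0.         0.8660254]]
shift [-0.1035  0.4913  0.4748] rot [-5.234e-01  1.300e-03  2.000e-04] deg 30.0
```

```bash
python3 -m crank '[[-0.01,0.04,0.044,-0.05,0,0,1],[-0.02,0.08,0.088,-0.1,0,0,1],[-0.03,0.12,0.13,-0.15,0,0,1],[-0.04,0.16,0.175,-0.2,0,0,1],[-0.05,0.2,0.22,-0.25,0,0,1],[-0.06,0.24,0.265,-0.3,0,0,1],[-0.07,0.28,0.31,-0.35,0,0,1],[-0.08,0.32,0.355,-0.4,0,0,1],[-0.09,0.36,0.4,-0.46,0,0,1],[-0.1,0.4,0.44,-0.523,0,0,1]]'; python3 -m crank '[[0,0.04,0.042,0,0,0,1],[0,0.04,0.042,0,0,0,1],[0,0.04,0.042,0,0,0,1]]'
python3 - <<'E'
from h import *
st,Rm=state(); print(st['eef_pos'],st['q'].round(2)); print(Rm.round(3)); f=shot('wrist','w1')
E
```

```text
t: 1.4
eef_pos: [0.4563, 0.0821, 0.3272]
ee_rot: [2.082, 1.57, 0.688]
force: [0.8, 1.1, 0.1]
width: 0.0875
t: 1.78
eef_pos: [0.5026, 0.0494, 0.326]
ee_rot: [-1.5, 1.57, -2.897]
force: [-0.4, -0.3, 0.0]
width: 0.0876
[0.50263738 0.04937254 0.32601895] [ 0.49  0.02 -0.19 -0.   -1.36  1.26]
[[-0.001  0.985  0.172]
 [-0.     0.172 -0.985]
 [-1.    -0.001  0.   ]]
```

View pics/w1.png

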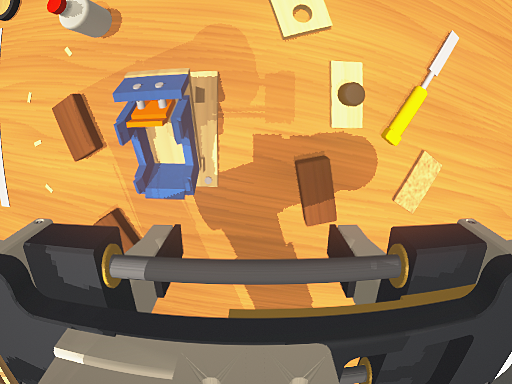

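This view shows everything needed: cradle (160,130), top board (347,95), block (316,190), and cork (418,180). I zoom in to pick corners.

Run:
```python
from h import *
im=load('w1')['pixels'][:,:,::-1]
def z(u0,u1,v0,v1,k,n):
    c=cv2.resize(im[v0:v1,u0:u1],None,fx=k,fy=k,interpolation=cv2.INTER_CUBIC)
    for u in range((u0+9)//10*10,u1,10): cv2.putText(c,str(u),((u-u0)*k,8),0,.3,(255,255,255),1); cv2.line(c,((u-u0)*k,10),((u-u0)*k,14),(255,255,255),1)
    for v in range((v0+9)//10*10,v1,10): cv2.putText(c,str(v),(0,(v-v0)*k+3),0,.3,(255,255,255),1); cv2.line(c,(20,(v-v0)*k),(24,(v-v0)*k),(255,255,255),1)
    cv2.imwrite('pics/'+n+'.png',c)
z(105,225,60,205,4,'c1'); z(285,455,50,230,3,'c2')
```

```text
(no output)
```

View pics/c1.png

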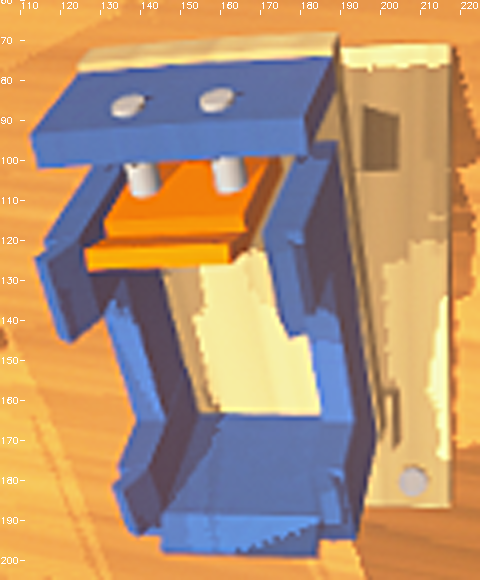

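View pics/c2.png

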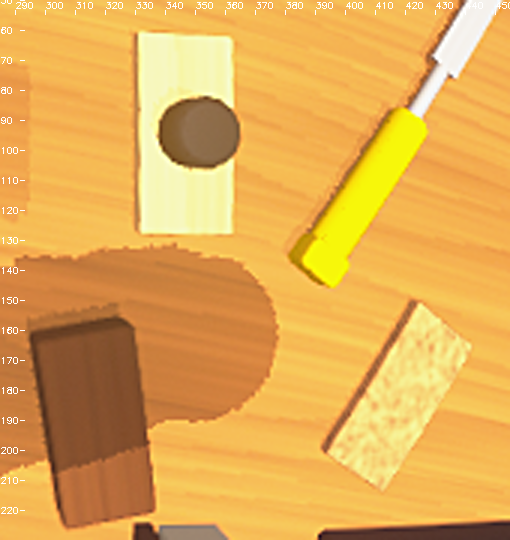

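Run:
```python
from h import *
f=load('w1'); t=load('top0')
def P(u,v,z,ff=f,fi=True): return onz(ff,u,v,z,fi)*1000
hz=lambda x,z:.075+x*.5+z*.866
off=-.4
A=[P(113.2+off,93+off,hz(.092,.042)),P(182.5+off,91+off,hz(.092,.042)),P(180.5+off,98.5+off,hz(.08,.042)),P(114.5+off,101.3+off,hz(.08,.042))]
for a in A: print(a.round(1))
yd=A[0]-A[1]; print('len',np.linalg.norm(yd),'yaw',np.degrees(np.arctan2(-yd[0],yd[1])))
yd=A[3]-A[2]; print('len',np.linalg.norm(yd),'yaw',np.degrees(np.arctan2(-yd[0],yd[1])))
m=np.mean(A,0); print('back mid',m)
B=[P(145.5+off,188.6+off,hz(-.055,.054)),P(185.4+off,188.4+off,hz(-.055,.054))]
yd=B[0]-B[1]; print('endwall',B,'len',np.linalg.norm(yd),'yaw',np.degrees(np.arctan2(-yd[0],yd[1])))
C=[P(153+off,163.5+off,hz(-.055,0)),P(185+off,163.7+off,hz(-.055,0))]; print('floor',C)
for yaw in [7,8,9,10,11]:
    c=crad(np.radians(yaw)); print(yaw,'org from back',(m-c@[86,0,42]).round(1),'from wall',(np.mean(B,0)-c@[-55,0,54]).round(1))
# top-camera back block: z1 crop /6 +(170,145)
T=[P(170+58/6-.4,145+155/6-.4,hz(.092,.042),t,False),P(170+270/6-.4,145+133/6-.4,hz(.092,.042),t,False),P(170+270/6-.4,145+164/6-.4,hz(.08,.042),t,False),P(170+58/6-.4,145+190/6-.4,hz(.08,.042),t,False)]
print([x.round(1) for x in T],np.mean(T,0))
B2=[P(170+145/6-.4,145+480/6-.4,hz(-.055,.054),t,False),P(170+280/6-.4,145+480/6-.4,hz(-.055,.054),t,False)];print(B2)
```

```text
[570.7 229.  157.4]
[581.  144.1 157.4]
[572.3 146.6 151.4]
[560.8 228.9 151.4]
len 85.43561470032382 yaw 6.90291356934496
len 83.05010170031424 yaw 7.96874668881166
back mid [571.201311   187.15829488 154.372     ]
endwall [array([439.62421743, 197.68807807,  94.264     ]), array([450.03962893, 138.8084603 ,  94.264     ])] len 59.793730321880695 yaw 10.031467756887826
floor [array([465.80322822, 204.33404033,  47.5       ]), array([473.46829491, 152.90127303,  47.5       ])]
7 org from back [518.1 180.6  75. ] from wall [518.9 177.3  75. ]
8 org from back [518.2 179.7  75. ] from wall [518.7 178.6  75. ]
9 org from back [518.4 178.8  75. ] from wall [518.5 179.9  75. ]
10 org from back [518.5 177.9  75. ] from wall [518.3 181.2  75. ]
11 org from back [518.7 177.   75. ] from wall [518.1 182.5  75. ]
[array([573.5, 228. , 157.4]), array([584.9, 142.5, 157.4]), array([573.4, 142.6, 151.4]), array([560.2, 228.4, 151.4])] [572.98808255 185.38491114 154.372     ]
[array([447.56619904, 195.81156755,  94.264     ]), array([449.12732941, 138.66751837,  94.264     ])]
```

Run:
```python
from h import *
f=load('w1')
def q(n,c,z):
    p=np.array([onz(f,285+(x+.5)/3-.5,50+(y+.5)/3-.5,z,True)[:2]*1000 for x,y in c])
    L=[np.linalg.norm(p[i]-p[(i+1)%4]) for i in range(4)]
    v=(p[0]-p[3])+(p[1]-p[2]); w=(p[0]-p[1])+(p[3]-p[2])
    print(n,'c',p.mean(0).round(1),'sides',np.round(L,1),'yaw long',np.degrees(np.arctan2(v[1],v[0])).round(1),'yaw from short',np.degrees(np.arctan2(-w[0],w[1])).round(1)); print(p.round(1).tolist())
q('block',[(37,336),(135,329),(155,510),(68,527)],.032)
q('top',[(137,33),(232,36),(233,233),(139,233)],.014)
q('spacer',[(418,301),(470,345),(383,490),(328,451)],.012)
print('knob',onz(f,285+209.5/3,50+132/3,.05,True))
```

```text
block c [458.6 -61.7] sides [ 52.5 104.3  50.4 109.8] yaw long 21.0 yaw from short 17.6
[[501.9, -17.2], [515.2, -67.9], [417.5, -104.5], [399.7, -57.3]]
top c [623.3 -79.4] sides [ 53.8 108.8  54.2 108. ] yaw long 11.6 yaw from short 12.7
[[670.3, -42.3], [682.5, -94.7], [576.0, -116.8], [564.5, -63.9]]
spacer c [ 505.6 -254.1] sides [ 51.2 107.4  51.9 106.9] yaw long -18.7 yaw from short -20.3
[[565.1, -247.2], [547.5, -295.3], [445.7, -261.2], [463.9, -212.5]]
knob [ 0.62291618 -0.08048074  0.05      ]
```

Cradle origin is about (518,179,75) mm with yaw 8.4°, and two features agree within 2 mm. The block is at (458,-61.5) with yaw 21.3°. Sides check out at ~54x110.

Run:
```python
from h import *
goal([.458,-.0615,.012],down(np.radians(21.3)))
```

```text
shift [ 0.3143 -0.0628  0.102 ] rot [-1.976e-01 -1.000e-04  6.000e-04] deg 11.3
```

```bash
python3 -m crank '[[0.05,-0.02,0.034,-0.1,0,0,1],[0.1,-0.042,0.068,-0.1976,0,0,1],[0.15,-0.063,0.102,-0.1976,0,0,1],[0.2,-0.063,0.102,-0.1976,0,0,1],[0.24,-0.063,0.102,-0.1976,0,0,1],[0.25,-0.063,0.102,-0.1976,0,0,1],[0.25,-0.063,0.102,-0.1976,0,0,1]]'
python3 - <<'E'
from h import *
st,Rm=state(); print(st['eef_pos'],st['qd'].round(3)); f=shot('wrist','w2')
goal([.458,-.0615,.012],down(np.radians(21.3)))
E
```

```text
t: 2.7
eef_pos: [0.4589, -0.0609, 0.0772]
ee_rot: [0.185, 1.57, -1.012]
force: [-0.1, 0.5, 0.3]
width: 0.0877
[ 0.45889314 -0.0609153   0.07718702] [-0.006 -0.022  0.026  0.006 -0.011  0.   ]
shift [ 0.0659 -0.0018 -0.    ] rot [ 0.0018  0.0005 -0.0017] deg 0.1
```

View pics/w2.png

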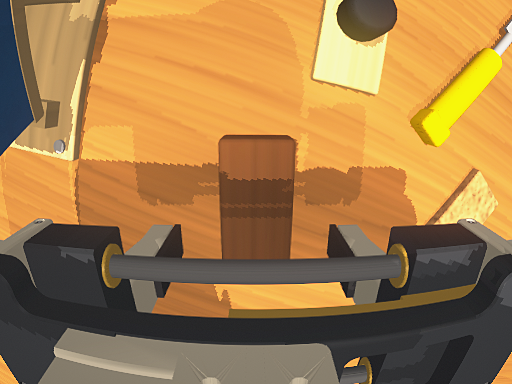

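The block is centred between the fingers and square to them; its far top edge is at v≈141. I check the along-block offset from that edge.

Run:
```python
from h import *
f=load('w2'); a=np.radians(21.3); d=np.array([np.cos(a),np.sin(a)]); n=np.array([-d[1],d[0]])
im=cv2.cvtColor(f['pixels'],cv2.COLOR_RGB2GRAY); print(im[128:150,255])
p=np.array([458.9,-60.9])
for u,v,z in [(256,135,0.0),(256,135,.032),(256,141,.032)]:
    P=onz(f,u,v,z,True)[:2]*1000; print(v,z,(P-p)@d)
for u,v in [(220,180),(294,180)]:
    P=onz(f,u,v,.032,True)[:2]*1000; print(u,(P-p)@n)
```

```text
[176 174 177 176 180 186 164  64  69  73  76  91 102 103 106 107 107 106
 106 106 105 106]
135 0.0 52.32295540540887
135 0.032 55.69236350639301
141 0.032 51.55056651741156
220 24.970770852972393
294 -27.39847404751164
```

```bash
python3 -m crank '[[0.03,-0.0025,0.001,0,0,0,1],[0.055,-0.0025,0.001,0,0,0,1],[0.065,-0.0025,0.001,0,0,0,1],[0.065,-0.0025,0.001,0,0,0,0.5],[0.065,-0.0025,0.001,0,0,0,0.5],[0.065,-0.0025,0.001,0,0,0,0.4],[0.065,-0.0025,0.001,0,0,0,0.4],[0.065,-0.0025,0.001,0,0,0,0.4]]' 40
python3 - <<'E'
from h import *
st,Rm=state(); print(st['eef_pos'],st['width'],st['force'])
C=crad(np.radians(8.4)); o=np.array([.5184,.1793,.075])
Rt=np.c_[-C[:,2],C[:,0],-C[:,1]]
goal(o+C@[0.0015,0,.125],Rt)
goal(o+C@[0.0015,0,.14],Rt)
E
```

```text
t: 3.75
eef_pos: [0.457, -0.0634, 0.0121]
ee_rot: [1.359, 1.57, 0.16]
force: [-1.6, 1.5, 6.9]
width: 0.0538
[ 0.45695815 -0.0634485   0.01208606] 0.05377536509256181 [-1.55568397  1.52756196  6.91465958]
shift [-0.1719  0.086  -0.2175] rot [ 0.2202 -0.0589  0.5205] deg 32.6
shift [-0.1849  0.0787 -0.2191] rot [ 0.2202 -0.0589  0.5205] deg 32.6
```

```bash
python3 -m crank '[[-0.03,0,0,0,0,0,0.4],[-0.08,0,0,0,0,0,0.4],[-0.13,0.01,-0.02,0.02,-0.006,0.05,0.4],[-0.17,0.02,-0.06,0.06,-0.016,0.15,0.4],[-0.18,0.035,-0.1,0.11,-0.029,0.26,0.4],[-0.185,0.05,-0.14,0.15,-0.04,0.36,0.4],[-0.185,0.065,-0.18,0.19,-0.052,0.46,0.4],[-0.185,0.079,-0.219,0.2202,-0.0589,0.5205,0.4],[-0.185,0.079,-0.219,0.2202,-0.0589,0.5205,0.4],[-0.185,0.079,-0.219,0.2202,-0.0589,0.5205,0.4]]'
python3 - <<'E'
from h import *
st,Rm=state(); print(st['eef_pos'],st['width'],st['force'],st['q'].round(2),st['qd'].round(2))
f=shot('wrist','w3'); shot('side','s3')
C=crad(np.radians(8.4)); o=np.array([.5184,.1793,.075])
print((C.T@(st['eef_pos']-o)*1000).round(1)); goal(o+C@[0.0015,0,.14],np.c_[-C[:,2],C[:,0],-C[:,1]])
E
```

```text
t: 5.0
eef_pos: [0.4586, 0.1738, 0.2136]
ee_rot: [1.57, 1.073, 0.148]
force: [-0.3, -0.7, -1.4]
width: 0.0538
[0.45863014 0.173827   0.2135872 ] 0.05379333936112289 [-0.33329656 -0.74403087 -1.38812896] [ 0.95 -0.23 -1.02  0.73 -0.54  0.18] [-0.03 -0.   -0.02 -0.05 -0.02  0.06]
[ 17.4   3.3 150. ]
shift [ 0.0098 -0.0147  0.0014] rot [0.0004 0.0012 0.0281] deg 1.6
```

View pics/w3.png

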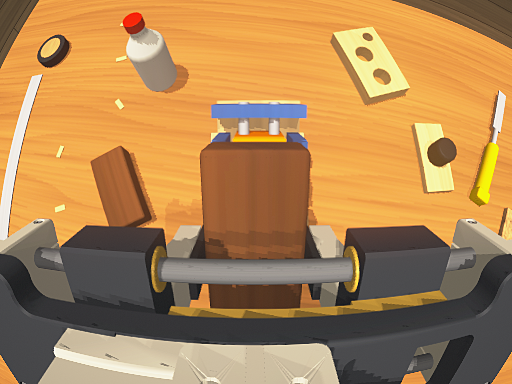

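View pics/s3.png

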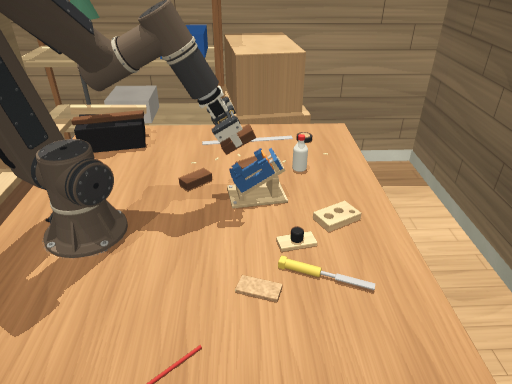

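The tool could not reach the hover point: joint 3 is at its limit of -1.02, leaving it 15 mm up-slope and 10 mm high. I'll hover lower, where the arm folds less. The block hangs square in the grip at (255,200), with the cradle behind it at (258,125).

Run:
```python
from h import *
C=crad(np.radians(8.4)); o=np.array([.5184,.1793,.075]); Rt=np.c_[-C[:,2],C[:,0],-C[:,1]]
goal(o+C@[0.0015,0,.105],Rt)
```

```text
shift [ 0.0448 -0.0137  0.0014] rot [0.0004 0.0012 0.0281] deg 1.6
```

```bash
python3 -m crank '[[0.015,-0.005,0.0005,0,0,0.01,0.4],[0.03,-0.01,0.001,0.0004,0.0012,0.0281,0.4],[0.0448,-0.0137,0.0014,0.0004,0.0012,0.0281,0.4],[0.0448,-0.0137,0.0014,0.0004,0.0012,0.0281,0.4],[0.0448,-0.0137,0.0014,0.0004,0.0012,0.0281,0.4]]'
python3 - <<'E'
from h import *
f=shot('wrist','w4')
st,Rm=state(); print(st['eef_pos'],st['width'],st['force'],st['q'].round(2),st['qd'].round(2))
C=crad(np.radians(8.4)); o=np.array([.5184,.1793,.075])
print((C.T@(st['eef_pos']-o)*1000).round(1)); goal(o+C@[0.0015,0,.105],np.c_[-C[:,2],C[:,0],-C[:,1]])
im=f['pixels'][90:250,170:350,::-1]; cv2.imwrite('pics/w4z.png',cv2.resize(im,None,fx=4,fy=3.5,interpolation=cv2.INTER_CUBIC)[:600])
E
```

```text
t: 5.72
eef_pos: [0.4815, 0.1771, 0.1925]
ee_rot: [1.571, 1.088, 0.146]
force: [-0.8, 0.4, -1.5]
width: 0.0539
[0.48144978 0.17736421 0.19275553] 0.053677484313977494 [ 0.59538519  0.64120493 -1.88110429] [ 0.86 -0.15 -1.02  0.79 -0.44  0.18] [ 0.01 -0.01  0.    0.   -0.   -0.  ]
[ 27.    3.5 120.4]
shift [ 0.0164 -0.0248  0.0035] rot [-0.0008 -0.0002  0.0402] deg 2.3
```

View pics/w4z.png

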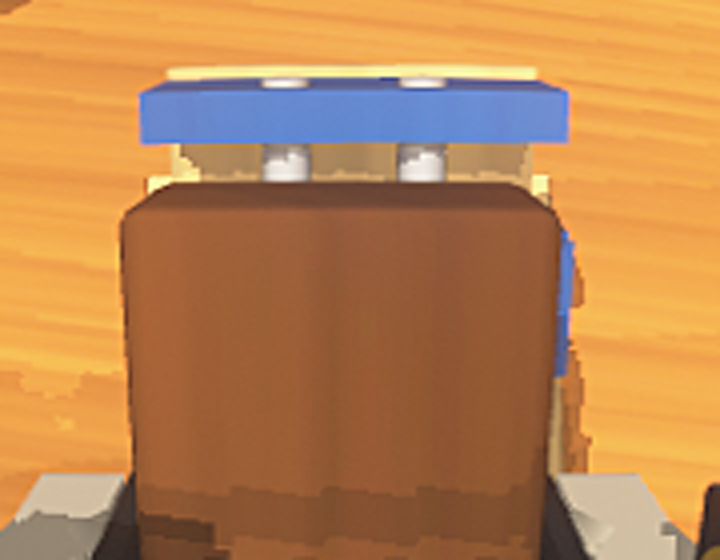

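Joint 3 is still saturated, so the pose is too folded with the tool normal to the slope at this height. I fit a rough kinematic model from recorded states to find a reachable tool tilt.

```bash
cat > kin.py <<'E'
import numpy as np
from scipy.optimize import least_squares
from scipy.spatial.transform import Rotation as R
Ry=lambda a:R.from_euler('y',a).as_matrix(); Rx=lambda a:R.from_euler('x',a).as_matrix(); Rz=lambda a:R.from_euler('z',a).as_matrix()
def fk(q,p,s4=1,s6=1,c6=0):
    a,d,h,l1,e,l2,L=p
    M=Rz(q[0]); x=M@[a,d,h]; M=M@Ry(q[1]); x=x+M@[0,0,l1]; M=M@Ry(-q[2]); x=x+M@[l2,0,e]; M=M@Rx(s4*q[3])@Ry(-q[4]); x=x+M@[L,0,0]; return x,M@Rx(s6*q[5]+c6)
E
python3 - <<'E'
from kin import *; from h import *
st,Rm=state(); q=st['q']; print(q.round(4),st['eef_pos'].round(4))
D=[([1.5101,.35936,.01107,-.00038,-1.22412,-.2881],[.23054,.63388,.22564]),([.49,.02,-.19,0,-1.36,1.26],[.50264,.04937,.32602]),(q,st['eef_pos']),([.95,-.23,-1.02,.73,-.54,.18],[.45863,.17383,.21359])]
W=[1,.3,1,.2]
for s4 in (1,-1):
    fun=lambda p:np.concatenate([w*(fk(a,p,s4)[0]-b) for (a,b),w in zip(D,W)])
    r=least_squares(fun,[0,-.19,.4,.4,0,.4,.25],x_scale=.1); 
    x,M=fk(q,r.x,s4); print(s4,r.x.round(3),r.cost**.5,'dir',M[:,0].round(3),Rm[:,0].round(3)); print((r.fun*1000).round(1))
    print(Rx(-0)@M.T@Rm)
E
```

```text
[ 0.8632 -0.1465 -1.0161  0.7884 -0.4448  0.1757] [0.4814 0.1774 0.1928]
1 [ 0.45  -0.193 -0.598  0.467  0.205 -0.039 -0.187] 0.01442378417129644 dir [-0.004  0.465 -0.885] [ 0.46   0.068 -0.885]
[  1.2   0.8   7.   -0.9  -0.4 -18.3  -0.6   0.2  -0.7  -3.4   0.3  -4. ]
[[ 0.81377227 -0.3552981  -0.45993256]
 [-0.3552981   0.32213781 -0.87749102]
 [ 0.45993256  0.87749102  0.13591008]]
-1 [ 0.291 -0.191 -0.105  0.533  0.091  0.147  0.199] 0.009395279354723883 dir [ 0.46   0.068 -0.885] [ 0.46   0.068 -0.885]
[ -0.6   0.6   4.5  -0.9   0.2 -11.7   0.9  -1.   -0.4  -2.5   0.7  -3. ]
[[ 1.00000000e+00  3.28481334e-16  2.90547144e-16]
 [ 4.28670945e-16 -9.38859879e-01 -3.44299474e-01]
 [ 8.46374802e-17  3.44299474e-01 -9.38859879e-01]]
```

Run:
```python
from kin import *; from h import *
st,Rm=state(); q=st['q']
D=[([1.5101,.35936,.01107,-.00038,-1.22412,-.2881],[.23054,.63388,.22564]),([.49,.02,-.19,0,-1.36,1.26],[.50264,.04937,.32602]),(q,st['eef_pos']),([.95,-.23,-1.02,.73,-.54,.18],[.45863,.17383,.21359])]
W=[1,.3,1,.3]
rng=np.random.default_rng(0); best=[]
for i in range(60):
    p0=rng.uniform([0,-.3,.1,.1,-.1,.1,.1],[.2,0,.6,.7,.2,.6,.4])
    fun=lambda p:np.concatenate([w*(fk(a,p,-1)[0]-b) for (a,b),w in zip(D,W)]+[.003*(p-[.1,-.19,.4,.4,.05,.4,.25])])
    r=least_squares(fun,p0); best.append((r.cost,r))
best.sort(key=lambda t:t[0]); r=best[0][1]; print(best[0][0],best[-1][0],r.x.round(3)); print((r.fun*1000).round(1))
```

```text
9.947553540561662e-05 9.947553540562688e-05 [ 0.291 -0.191 -0.098  0.532  0.089  0.148  0.202]
[ -0.8   0.5   4.6  -0.7   0.3 -11.7   1.5  -1.3   0.2  -3.6   1.1  -4.3
   0.6  -0.   -1.5   0.4   0.1  -0.8  -0.1]
```

```bash
cat >> kin.py <<'E'
def fk2(q,p):
    a,d,h,l1,e,l2,L,d2,e2=p
    M=Rz(q[0]); x=M@[a,d,h]; M=M@Ry(q[1]); x=x+M@[0,0,l1]; M=M@Ry(-q[2]); x=x+M@[l2,0,e]; M=M@Rx(-q[3]); x=x+M@[0,d2,e2]; M=M@Ry(-q[4]); x=x+M@[L,0,0]; return x,M
E
python3 - <<'E'
from kin import *; from h import *
st,Rm=state(); q=st['q']
D=[([1.5101,.35936,.01107,-.00038,-1.22412,-.2881],[.23054,.63388,.22564]),([.49,.02,-.19,0,-1.36,1.26],[.50264,.04937,.32602]),(q,st['eef_pos']),([.95,-.23,-1.02,.73,-.54,.18],[.45863,.17383,.21359])]
W=[1,.3,1,.3]
pr=np.array([.05,-.1,.3,.6,.0,.45,.3,-.1,0])
fun=lambda p:np.concatenate([w*(fk2(a,p)[0]-b) for (a,b),w in zip(D,W)]+[.002*(p-pr)])
r=least_squares(fun,pr); print(r.cost,r.x.round(3)); print((r.fun*1000).round(1))
E
```

```text
3.973552662197283e-07 [-0.002  0.001  0.211  0.599 -0.006  0.468  0.382 -0.193  0.001]
[ 0.1 -0.1  0.   0.   0.4 -0.   0.1  0.2  0.  -0.2 -0.6 -0.1 -0.1  0.2
 -0.2 -0.  -0.   0.   0.2 -0.2  0. ]
```

The model fits within 0.5 mm: upper arm 0.60, forearm 0.47, tool 0.38, and a wrist side offset of 0.193 that turns with joint 4. Next I check which tool tilts reach the cradle.

```bash
cat >> kin.py <<'E'
PK=np.array([0,0,.211,.6,-.005,.468,.382,-.193,0])
LO=np.array([-3.07,-1.43,-1.02,-3.03,-3.05,-3.03]);HI=np.array([3.07,2.12,1.25,1.67,0,3.03])
def ik(p,xd,n=40,seed=0,start=None):
    """position + tool x direction, 5 joints; returns distinct solutions"""
    rng=np.random.default_rng(seed); S=[]
    f=lambda q:np.concatenate([(fk2(q,PK)[0]-p)*5,fk2(q,PK)[1][:,0]-xd])
    for i in range(n):
        q0=start[:5] if (start is not None and i==0) else rng.uniform(LO[:5],HI[:5])
        r=least_squares(f,q0,bounds=(LO[:5]-1e-6,HI[:5]+1e-6))
        if r.cost<1e-7 and not any(np.abs(r.x-s).max()<.05 for s in S): S.append(r.x)
    return S
E
python3 - <<'E'
from kin import *; from h import *
C=crad(np.radians(8.4)); o=np.array([.5184,.1793,.075])
for beta in [0,10,15,20,30]:
  b=np.radians(beta)
  xd=-(C[:,2]*np.cos(b)+C[:,0]*np.sin(b))   # tool leaning up-slope by beta
  for z in [.033,.08,.105,.14]:
    S=ik(o+C@[0.0015,0,z],xd,25)
    print(beta,z,xd.round(2),[s.round(2).tolist() for s in S])
E
```

```text
0 0.033 [ 0.49  0.07 -0.87] []
0 0.08 [ 0.49  0.07 -0.87] []
0 0.105 [ 0.49  0.07 -0.87] []
0 0.14 [ 0.49  0.07 -0.87] []
10 0.033 [ 0.34  0.05 -0.94] [[0.76, 0.07, -0.99, 0.73, -0.3]]
10 0.08 [ 0.34  0.05 -0.94] [[0.87, -0.03, -0.93, 0.52, -0.47]]
10 0.105 [ 0.34  0.05 -0.94] [[0.91, -0.09, -0.9, 0.47, -0.55]]
10 0.14 [ 0.34  0.05 -0.94] [[0.96, -0.16, -0.86, 0.41, -0.66]]
15 0.033 [ 0.26  0.04 -0.97] [[0.81, 0.11, -0.81, 0.36, -0.47]]
15 0.08 [ 0.26  0.04 -0.97] [[0.86, 0.01, -0.79, 0.3, -0.6]]
15 0.105 [ 0.26  0.04 -0.97] [[0.88, -0.04, -0.77, 0.28, -0.67]]
15 0.14 [ 0.26  0.04 -0.97] [[0.92, -0.11, -0.75, 0.26, -0.76]]
20 0.033 [ 0.17  0.03 -0.98] [[0.78, 0.15, -0.68, 0.18, -0.61]]
20 0.08 [ 0.17  0.03 -0.98] [[0.82, 0.06, -0.66, 0.16, -0.72]]
20 0.105 [ 0.17  0.03 -0.98] [[0.84, 0.01, -0.65, 0.16, -0.78]]
20 0.14 [ 0.17  0.03 -0.98] [[0.87, -0.06, -0.64, 0.15, -0.86]]
30 0.033 [-0.  0. -1.] [[0.71, 0.24, -0.46, -0.0, -0.87]]
30 0.08 [-0.  0. -1.] [[0.73, 0.16, -0.46, -0.0, -0.95]]
30 0.105 [-0.  0. -1.] [[0.75, 0.12, -0.46, 0.0, -1.0]]
30 0.14 [-0.  0. -1.] [[0.77, 0.06, -0.45, -0.0, -1.07]]
```

The tool normal to the slope is out of reach, but leaning it ~20° up-slope relative to the part is reachable. The grip has to be that way from the bench. I put the block back down flat on free bench and regrip it leaning 20°.

```bash
cat >> h.py <<'E'
def lean(yaw,beta): # tool leaning by beta (deg) towards part +x (yaw), part flat
    b=np.radians(beta); c,s=np.cos(yaw),np.sin(yaw); X=np.array([c,s,0]); Z=np.array([0,0,1.])
    x=-(Z*np.cos(b)+X*np.sin(b)); y=X*np.cos(b)-Z*np.sin(b); return np.c_[x,y,np.cross(x,y)]
def leanc(C,beta):
    b=np.radians(beta); X,Z=C[:,0],C[:,2]; x=-(Z*np.cos(b)+X*np.sin(b)); y=X*np.cos(b)-Z*np.sin(b); return np.c_[x,y,np.cross(x,y)]
E
python3 - <<'E'
from h import *; from kin import *
y=np.radians(8.4)
goal([.47,-.05,.08],down(y)); goal([.47,-.05,.0125],down(y))
for p,yw,z in [((.47,-.05),8.4,.015),((.47,-.05),8.4,.1),((.6233,-.0795),11.6,.005),((.6233,-.0795),11.6,.1),((.5055,-.2545),-18.9,.005),((.5055,-.2545),-18.9,.1)]:
    Rt=lean(np.radians(yw),20); S=ik(np.array([*p,z]),Rt[:,0],12); print(p,z,[s.round(2).tolist() for s in S])
E
```

```text
shift [ 0.0791 -0.0917  0.2233] rot [-8.000e-04 -4.000e-04 -4.834e-01] deg 27.7
shift [ 0.1389 -0.123   0.2234] rot [-8.000e-04 -4.000e-04 -4.834e-01] deg 27.7
(0.47, -0.05) 0.015 [[0.28, 0.48, -0.39, -0.05, -1.04]]
(0.47, -0.05) 0.1 [[0.28, 0.37, -0.32, -0.05, -1.22]]
(0.6233, -0.0795) 0.005 [[0.19, 0.68, -0.04, 0.01, -1.2]]
(0.6233, -0.0795) 0.1 [[0.19, 0.59, 0.03, 0.0, -1.36]]
(0.5055, -0.2545) 0.005 [[-0.16, 0.61, -0.16, -0.06, -1.15]]
(0.5055, -0.2545) 0.1 [[-0.16, 0.51, -0.09, -0.06, -1.32]]
```

```bash
python3 -m crank '[[0,0,0.05,0,0,0,0.4],[0,0,0.1,0,0,0,0.4],[0.005,-0.01,0.14,0,0,-0.1,0.4],[0.02,-0.03,0.18,0,0,-0.25,0.4],[0.04,-0.05,0.2233,0,0,-0.4,0.4],[0.0791,-0.0917,0.2233,0,0,-0.4834,0.4],[0.1091,-0.107,0.2234,0,0,-0.4834,0.4],[0.1291,-0.118,0.2234,0,0,-0.4834,0.4],[0.1371,-0.122,0.2234,0,0,-0.4834,0.4],[0.1371,-0.122,0.2234,0,0,-0.4834,0.4]]'
python3 - <<'E'
from h import *
st,Rm=state(); print(st['eef_pos'],st['force'],st['qd'].round(2)); goal([.47,-.05,.0125],down(np.radians(8.4)))
E
```

```text
t: 7.02
eef_pos: [0.4703, -0.0495, 0.0147]
ee_rot: [-3.119, 1.57, 1.74]
force: [1.2, -0.8, -1.1]
width: 0.054
[ 0.47032841 -0.04948487  0.01471518] [ 1.15619614 -0.81486689 -1.13970935] [-0.   -0.03  0.01  0.   -0.01 -0.  ]
shift [ 0.0022 -0.0004  0.0005] rot [ 0.0004 -0.0007  0.    ] deg 0.0
```

```bash
python3 -m crank '[[0.0022,0,0.0005,0,0,0,0.4],[0.0022,0,0.0005,0,0,0,0.9],[0.0022,0,0.0005,0,0,0,0.9],[0.0022,0,0.0005,0,0,0,0.9],[-0.0005,0,0.0005,0,0,-0.175,0.9],[-0.001,0,0.0005,0,0,-0.349,0.9],[-0.001,0,0.0005,0,0,-0.349,0.4],[-0.001,0,0.0005,0,0,-0.349,0.4],[-0.001,0,0.0005,0,0,-0.349,0.4],[-0.001,0,0.0005,0,0,-0.349,0.4]]'
python3 - <<'E'
from h import *; from kin import *
st,Rm=state(); print(st['eef_pos'],st['force'],st['width'],Rm[:,0])
f=shot('wrist','w5')
C=crad(np.radians(8.4)); o=np.array([.5184,.1793,.075])
goal(o+C@[0.0015,0,.115],leanc(C,20)); goal([.45,.05,.20],Rm)
E
```

```text
t: 8.28
eef_pos: [0.4699, -0.0502, 0.0163]
ee_rot: [-1.574, 1.224, -2.998]
force: [-0.6, -0.2, -2.1]
width: 0.0535
[ 0.46989926 -0.05021264  0.01627591] [-0.61352584 -0.18805253 -2.11327415] 0.053475021691486435 [-0.33660828 -0.04870445 -0.94038436]
shift [-0.158  -0.0304 -0.2201] rot [-0.     -0.001   0.5218] deg 29.9
shift [-0.1709 -0.0673 -0.1022] rot [0.0001 0.     0.0002] deg 0.0
```

View pics/w5.png

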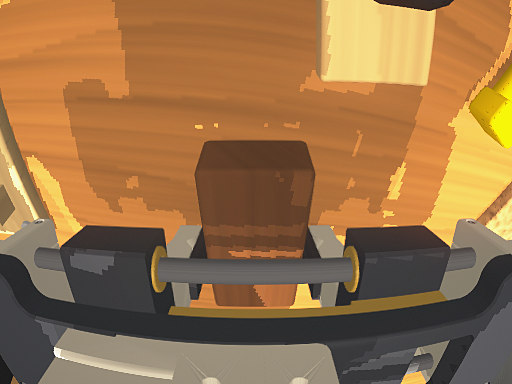

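The block is regripped leaning and square to the fingers. Its far top edge is at v≈169 and the far bottom edge at v≈141. I locate the TCP along the block from those edges.

Run:
```python
from h import *
f=load('w5'); g=cv2.cvtColor(f['pixels'],cv2.COLOR_RGB2GRAY).astype(int); print(g[134:180,240],g[134:180,275])
a=np.radians(8.3); d=np.array([np.cos(a),np.sin(a)]); p=np.array([469.9,-50.2])
for v in (139,140.5,142): print(v,(onz(f,255,v,0.0,True)[:2]*1000-p)@d)
for v in (167,169,171): print(v,(onz(f,255,v,0.032,True)[:2]*1000-p)@d)
```

```text
[130 128 129 128 127 119  87  61  65  65  66  67  67  66  67  67  67  67
  67  67  67  67  67  67  67  65  66  66  65  65  66  67  67  68  70  73
  76  78  80  78  79  78  77  77  78  77] [131 131 131 131 133 125  93  61  66  67  67  65  65  66  65  64  65  64
  64  65  65  65  64  65  64  66  65  66  64  62  64  65  64  64  65  73
  70  74  73  74  73  84  86  72  72  74]
139 56.91627987922865
140.5 56.043283626256226
142 55.16579432148358
167 59.853002843066804
169 58.85754987223359
171 57.853542325778804
```

```bash
python3 -m crank '[[-0.04,-0.015,0,0,0,0,0.4],[-0.09,-0.033,0,0,0,0,0.4],[-0.135,-0.045,-0.03,0,0,0.05,0.4],[-0.155,-0.045,-0.07,0,0,0.18,0.4],[-0.16,-0.042,-0.11,0,0,0.3,0.4],[-0.16,-0.038,-0.15,0,0,0.42,0.4],[-0.16,-0.034,-0.19,0,0,0.5218,0.4],[-0.158,-0.0319,-0.2201,0,-0.001,0.5218,0.4],[-0.158,-0.0319,-0.2201,0,-0.001,0.5218,0.4],[-0.158,-0.0319,-0.2201,0,-0.001,0.5218,0.4]]'
python3 - <<'E'
from h import *
f=shot('wrist','w6'); s=shot('side','s6'); 
st,Rm=state(); print(st['eef_pos'],st['width'],st['force'],st['q'].round(2),st['qd'].round(2))
C=crad(np.radians(8.4)); o=np.array([.5184,.1793,.075])
print((C.T@(st['eef_pos']-o)*1000).round(1)); goal(o+C@[0,0,.08],leanc(C,20))
im=f['pixels'][60:260,130:380,::-1]; cv2.imwrite('pics/w6z.png',cv2.resize(im,None,fx=3,fy=3,interpolation=cv2.INTER_CUBIC))
im=s['pixels'][90:215,190:320,::-1]; cv2.imwrite('pics/s6z.png',cv2.resize(im,None,fx=4.5,fy=4.5,interpolation=cv2.INTER_CUBIC))
E
```

```text
t: 9.57
eef_pos: [0.4615, 0.1707, 0.1752]
ee_rot: [1.572, 1.398, 0.148]
force: [-0.2, -0.1, -0.8]
width: 0.0537
[0.46188823 0.17023965 0.17514038] 0.053467801210679726 [ 1.14728024e-03  1.07550841e-01 -1.98226878e+00] [ 0.84 -0.01 -0.65  0.15 -0.8   0.77] [-0.01  0.    0.    0.    0.   -0.  ]
[  0.5  -0.7 115.3]
shift [ 0.0334  0.0117 -0.0007] rot [-0.001   0.0002  0.0017] deg 0.1
```

View pics/w6z.png

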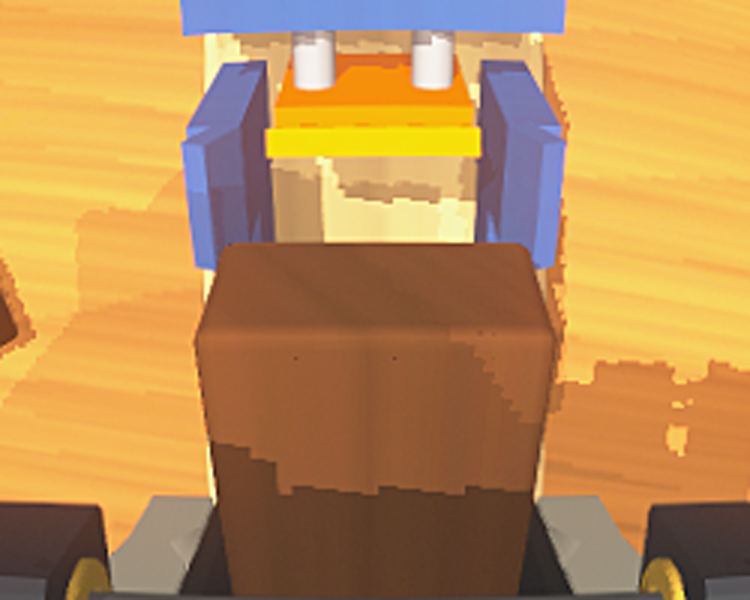

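View pics/s6z.png

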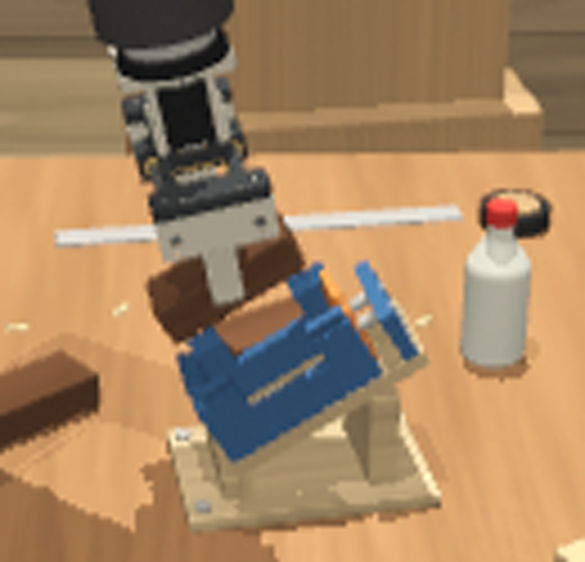

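The block is well aligned laterally: block centre is at u≈255.5, pad and walls at u≈254.7. I quickly check the along-slope position from the pad and the wall stubs.

```bash
cat >> h.py <<'E'
CY=np.radians(8.4); CO=np.array([.5184,.1793,.075]); CR=crad(CY)
def onc(f,u,v,zc,fish=True): # ray onto plane cradle z=zc -> cradle x,y mm
    o,d=ray(f,u,v,fish); o=CR.T@(o-CO); d=CR.T@d; P=o+d*(zc-o[2])/d[2]; return (P[:2]*1000).round(1)
def cpos():
    st,Rm=state(); return (CR.T@(st['eef_pos']-CO)*1000).round(1)
E
python3 - <<'E'
from h import *
f=load('w6'); Z=lambda x,y:(130+(x+.5)/3-.5,60+(y+.5)/3-.5)
print('stub L x32 z66',onc(f,*Z(212,267),.066),'stub R',onc(f,*Z(537,267),.066))
print('back lower edge x80 z42',onc(f,*Z(183,34),.042),onc(f,*Z(565,34),.042))
print('pad edges z48 x52', onc(f,*Z(267,155),.048),onc(f,*Z(481,155),.048), 'top z66 x59',onc(f,*Z(276,105),.066),onc(f,*Z(475,105),.066))
# block held: bottom at tcp z -16.3
zb=(115.3-16.3)/1000
print('block far bottom',onc(f,*Z(228,243),zb),onc(f,*Z(530,243),zb),'far top',onc(f,*Z(200,335),zb+.032),onc(f,*Z(553,335),zb+.032))
E
```

```text
stub L x32 z66 [33.1 35.8] stub R [ 33.  -35.7]
back lower edge x80 z42 [80.  42.5] [ 79.9 -42.2]
pad edges z48 x52 [52.2 24.3] [ 52.1 -24. ] top z66 x59 [70.1 19.6] [ 70.1 -20. ]
block far bottom [55.9 25.6] [ 55.9 -27.2] far top [57.5 25. ] [ 57.5 -25.6]
```

```bash
python3 -m crank '[[0.015,0.005,-0.0007,-0.001,0,0.0017,0.4],[0.03,0.0104,-0.0007,-0.001,0,0.0017,0.4],[0.042,0.0148,-0.0007,-0.001,0,0.0017,0.4],[0.05,0.0177,-0.0007,-0.001,0,0.0017,0.4],[0.0567,0.0201,-0.0007,-0.001,0,0.0017,0.4],[0.0567,0.0201,-0.0007,-0.001,0,0.0017,0.4]]'
python3 - <<'E'
from h import *
st,Rm=state(); print(cpos(),st['force'],st['width'])
goal(CO+CR@[0,0,.036],leanc(CR,20))
E
```

```text
t: 10.42
eef_pos: [0.4905, 0.1751, 0.1217]
ee_rot: [1.561, 1.398, 0.137]
force: [-3.1, -0.7, -4.4]
width: 0.0537
[-1.1 -0.1 54.5] [-3.0760576  -0.72485858 -4.43577664] 0.05369300298206994
shift [ 0.0171  0.0074 -0.0001] rot [0.0004 0.0016 0.0019] deg 0.1
```

```bash
python3 -m crank '[[0.006,0.0026,0,0,0,0.0019,0.4],[0.012,0.005,0,0,0,0.0019,0.4],[0.0171,0.0068,0,0,0,0.0019,0.4],[0.0171,0.0068,0,0,0,0.0019,0.4]]'
python3 - <<'E'
from h import *
st,Rm=state(); print(cpos(),st['force'],st['width'])
f=shot('wrist','w7')
E
```

```text
t: 10.92
eef_pos: [0.5006, 0.1773, 0.1066]
ee_rot: [1.567, 1.395, 0.144]
force: [-2.9, 0.9, -6.3]
width: 0.0538
[ 0.3  0.7 36.3] [-2.89848214  0.89233179 -6.29443094] 0.05375411652805409
```

View pics/w7.png

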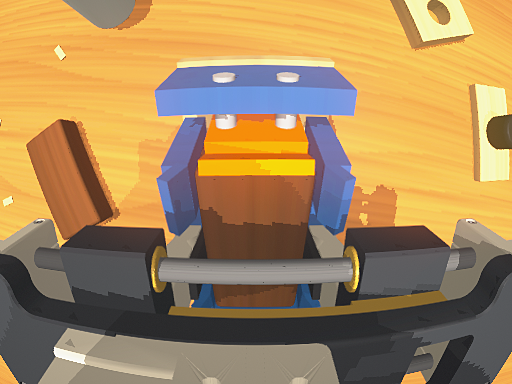

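The block sits in the pocket, behind the orange pad and between the walls, with its far edge at (255,177). Force is small. I let go, back out, and press.

```bash
python3 -m crank '[[0,0,0,0,0,0,0.85],[0,0,0,0,0,0,0.85],[0,0,0,0,0,0,0.85],[-0.02,0,0,0,0,0,0.85],[-0.055,0,0,0,0,0,0.85],[-0.06,0,0,0,0,0,0],[-0.06,-0.01,0,0,0,0,0],[-0.06,-0.01,0,0,0,0,0],[-0.06,-0.01,0,0,0,0,0],[-0.06,-0.01,0,0,0,0,0]]' 40
python3 - <<'E'
from h import *
st,Rm=state(); print(cpos(),st['force'],st['width'])
f=shot('wrist','w8')
goal(CO+CR@[-.003,0,.06],leanc(CR,20))
goal(CO+CR@[-.003,0,.036],leanc(CR,20))
E
```

```text
t: 12.22
eef_pos: [0.4805, 0.1743, 0.1639]
ee_rot: [1.566, 1.395, 0.142]
force: [-0.0, 0.7, -0.2]
width: 0.0303
[11.3  0.6 96.1] [-0.03687646  0.66142559 -0.18812761] 0.03028808087930213
shift [ 0.0389 -0.0012  0.0006] rot [ 0.001   0.0007 -0.0015] deg 0.1
shift [0.0615 0.0069 0.0006] rot [ 0.001   0.0007 -0.0015] deg 0.1
```

View pics/w8.png

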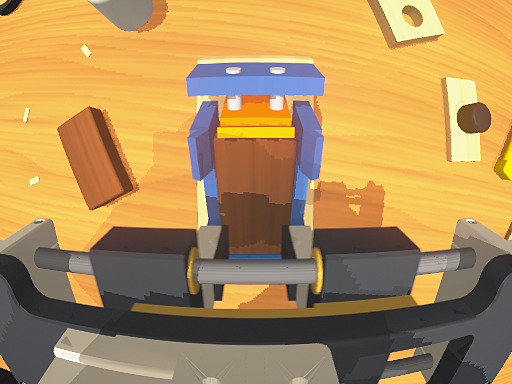

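The block stayed in, square, spanning u 217–296. Now I press it down with the fingers shut.

```bash
python3 -m crank '[[0.01,0,0.0006,0,0,0,0],[0.025,-0.0012,0.0006,0,0,0,0],[0.036,-0.0012,0.0006,0,0,0,0],[0.041,0,0.0006,0,0,0,0],[0.046,0.002,0.0006,0,0,0,0],[0.051,0.0035,0.0006,0,0,0,0],[0.056,0.005,0.0006,0,0,0,0],[0.06,0.0065,0.0006,0,0,0,0],[0.063,0.0075,0.0006,0,0,0,0],[0.063,0.0075,0.0006,0,0,0,0]]'
python3 - <<'E'
from h import *
st,Rm=state(); print(cpos(),CR.T@st['force'],st['width'])
E
```

```text
t: 13.52
eef_pos: [0.499, 0.1765, 0.1037]
ee_rot: [1.568, 1.394, 0.145]
force: [-2.3, -0.1, 3.6]
width: 0.0004
[-2.6  0.  34.7] [-0.2291475   0.28374314  4.26727531] 0.0004427167988371552
```

```bash
python3 -m crank '[[0.002,0.0007,0,0,0,0,0],[0.004,0.0014,0,0,0,0,0],[0.004,0.0014,0,0,0,0,0]]'
python3 - <<'E'
from h import *
st,Rm=state(); print(cpos(),CR.T@st['force'],st['width'])
E
```

```text
t: 13.9
eef_pos: [0.4998, 0.1765, 0.1027]
ee_rot: [1.569, 1.394, 0.146]
force: [-32.0, -0.9, 44.9]
width: 0.0007
[-2.4 -0.1 33.4] [-5.07597999  3.777637   54.77701198] 0.0006855400502262558
```

```bash
python3 -m crank '[[-0.005,0,0,0,0,0,0],[-0.03,0,0,0,0,0,0],[-0.07,0,0,0,0,0,0.3],[-0.08,0,0,0,0,0,1],[-0.08,0,0,0,0,0,1]]'
python3 - <<'E'
from h import *
st,Rm=state(); print(cpos(),CR.T@st['force'],st['width'])
f=shot('wrist','w9'); s=shot('side','s9'); 
im=f['pixels'][90:290,150:350,::-1]; cv2.imwrite('pics/w9z.png',cv2.resize(im,None,fx=3,fy=3,interpolation=cv2.INTER_CUBIC))
im=s['pixels'][120:215,200:320,::-1]; cv2.imwrite('pics/s9z.png',cv2.resize(im,None,fx=5,fy=5,interpolation=cv2.INTER_CUBIC))
E
```

```text
t: 14.52
eef_pos: [0.4873, 0.1751, 0.1792]
ee_rot: [1.576, 1.393, 0.152]
force: [-0.1, 0.2, -0.8]
width: 0.0251
[ 24.9   0.4 106. ] [-0.41941216  0.20076744 -0.62578873] 0.02510977627970152
```

View pics/w9z.png

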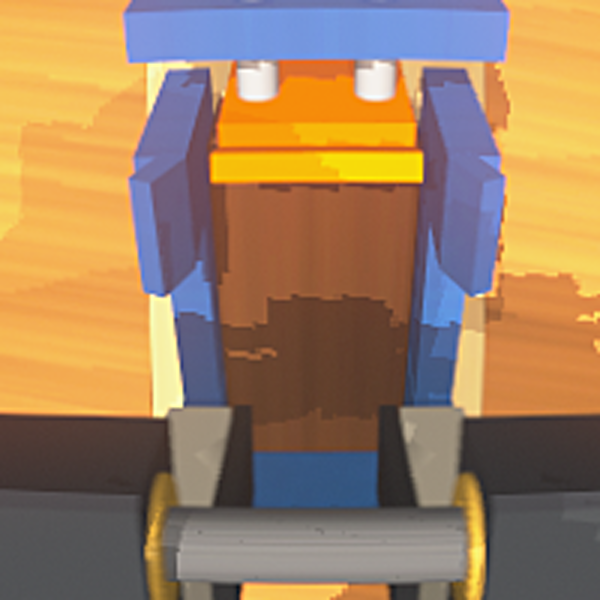

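View pics/s9z.png

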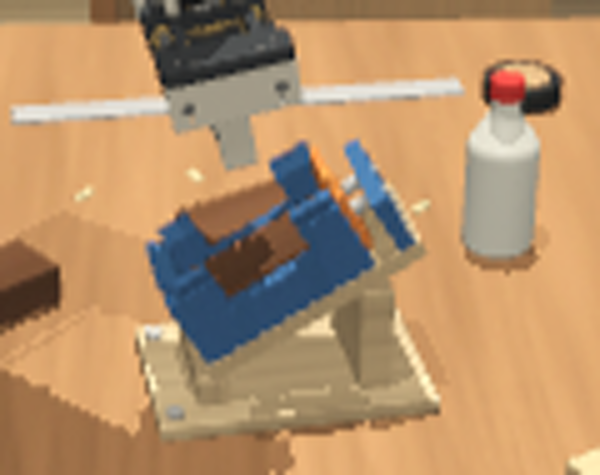

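Run:
```python
from h import *
f=load('w9'); Z=lambda x,y:(150+(x+.5)/3-.5,90+(y+.5)/3-.5)
for z in (.03,.032,.035): print(z,'low edge',onc(f,*Z(315,452),z),'left/right at near',onc(f,*Z(225,400),z),onc(f,*Z(408,400),z),'far',onc(f,*Z(218,200),z),onc(f,*Z(418,200),z))
print('pad z48',onc(f,*Z(211,183),.048))
```

```text
0.03 low edge [-55.4   0.8] left/right at near [-32.9  28.1] [-32.9 -27.4] far [36.6 25.6] [ 36.6 -25.7]
0.032 low edge [-53.3   0.8] left/right at near [-31.   27.8] [-31.  -27.1] far [37.8 25.4] [ 37.8 -25.5]
0.035 low edge [-50.2   0.8] left/right at near [-28.2  27.4] [-28.2 -26.7] far [39.5 25. ] [ 39.5 -25.1]
pad z48 [51.5 24.7]
```

Run:
```python
from h import *
f=load('w9'); hsv=cv2.cvtColor(f['pixels'],cv2.COLOR_RGB2HSV)
def pc(x,y,z): return np.round(proj(f,CO+CR@(np.array([x,y,z])/1000),True),1)
for x in (45,40,30,20,0,-20,-40,-55): 
    L,Rr=pc(x,27,32),pc(x,-27,32); v=int(round(L[1])); row=hsv[v].astype(int)
    m=np.where((row[:,0]<25)&(row[:,2]<175)&(row[:,1]>120)&(np.arange(512)>200)&(np.arange(512)<310))[0]
    print(x,L,Rr,'seen',v,m.min() if len(m) else None,m.max() if len(m) else None)
for c in [(52,22,48),(52,-22,48),(59,22,66),(59,-22,66),(62,22,66)]: print(c,pc(*c))
```

```text
45 [219.6 148. ] [291.6 148.1] seen 148 None None
40 [220.  153.8] [291.2 153.8] seen 154 220 289
30 [220.8 165. ] [290.4 165. ] seen 165 221 288
20 [221.6 175.7] [289.5 175.7] seen 176 222 287
0 [223.2 195.7] [287.9 195.7] seen 196 224 285
-20 [224.7 213.8] [286.3 213.8] seen 214 226 284
-40 [226.2 230.2] [284.9 230.2] seen 230 234 275
-55 [227.2 241.4] [283.8 241.4] seen 241 None None
(52, 22, 48) [223.8 150.1]
(52, -22, 48) [287.5 150.1]
(59, 22, 66) [220.6 154.1]
(59, -22, 66) [290.8 154.1]
(62, 22, 66) [220.4 149.9]
```

Block edges match the projected home outline within 1 px at every station, and the low edge is at v=240.7 against 241.4 predicted. It is home and flat. On to the cork.

Run:
```python
from h import *
y=np.radians(-19.1)
goal([.505,-.255,.09],lean(y,20))
st,Rm=state(); print(Rm.T@[0,0,.03])
f=load('w1'); print('chisel end',onz(f,388,140,.02,True))
```

```text
shift [ 0.0789 -0.0596  0.4274] rot [ 0.4842  0.043  -0.5145] deg 40.6
[-2.95391671e-02  5.23802762e-03  2.59011911e-05]
chisel end [ 0.56591504 -0.16545656  0.02      ]
```

```bash
python3 -m crank '[[-0.03,0,0.03,0,0,0,1],[-0.03,0,0.09,0,0,-0.1,1],[-0.02,-0.01,0.15,0.1,0.01,-0.2,1],[0,-0.02,0.21,0.2,0.02,-0.3,1],[0.02,-0.03,0.27,0.3,0.03,-0.4,1],[0.04,-0.04,0.33,0.4,0.035,-0.48,1],[0.065,-0.05,0.39,0.4842,0.043,-0.5145,1],[0.0789,-0.0596,0.4274,0.4842,0.043,-0.5145,1],[0.0789,-0.0596,0.4274,0.4842,0.043,-0.5145,1],[0.0789,-0.0596,0.4274,0.4842,0.043,-0.5145,1]]'
python3 - <<'E'
from h import *
f=shot('wrist','w10'); st,Rm=state(); print(st['eef_pos'],st['force'],st['width']); np.savez('pics/st10.npz',p=st['eef_pos'],R=Rm)
hsv=cv2.cvtColor(f['pixels'],cv2.COLOR_RGB2HSV)
E
```

```text
t: 15.88
eef_pos: [0.5048, -0.2546, 0.0894]
ee_rot: [-1.572, 1.22, 2.806]
force: [0.9, 0.0, -0.7]
width: 0.0876
[ 0.50535719 -0.25414292  0.09021937] [0.61720541 1.26762148 0.44312225] 0.08728414706680017
```

View pics/w10.png

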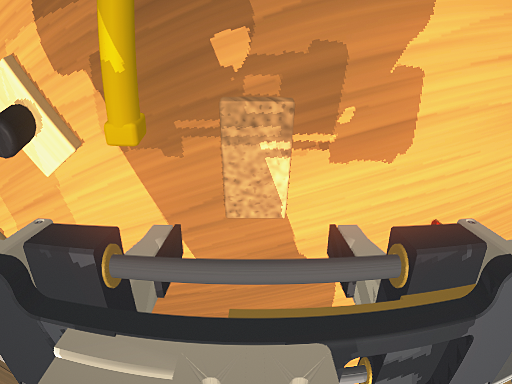

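The cork lies at (257,158) between the open fingers. Its corners are at about (220,101), (294,101), (285,217) and (226,217).

Run:
```python
from h import *
f=load('w10'); z=np.load('pics/st10.npz'); p=z['p'][:2]*1000
cv2.imwrite('pics/w10z.png',cv2.resize(f['pixels'][85:230,205:310,::-1],None,fx=4,fy=4,interpolation=cv2.INTER_CUBIC))
a=np.radians(-19.1); d=np.array([np.cos(a),np.sin(a)]); n=np.array([-d[1],d[0]])
for u,v in [(220,101),(294,101),(285,217),(226,217)]:
    P=onz(f,u,v,.012,True)[:2]*1000-p; print((P@d).round(1),(P@n).round(1))
```

```text
56.1 23.5
56.1 -28.3
-52.1 -27.8
-52.0 25.2
```

View pics/w10z.png

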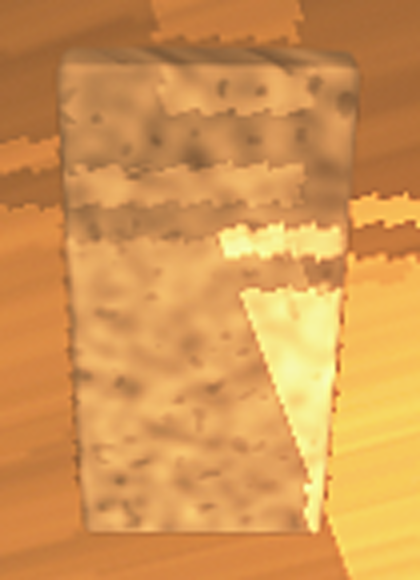

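Run:
```python
from h import *
z=np.load('pics/st10.npz'); a=np.radians(-19.1); d=np.array([np.cos(a),np.sin(a)]); n=np.array([-d[1],d[0]])
t=z['p'][:2]+.0018*d-.0018*n
st,_=state(); print(st['eef_pos'])
goal([*t,.05],lean(np.radians(-19.6),20)); goal([*t,.005],lean(np.radians(-19.6),20))
```

```text
[ 0.50535719 -0.25414292  0.09021937]
shift [0.0372 0.0155 0.0018] rot [0.0089 0.0024 0.0001] deg 0.5
shift [0.0795 0.0308 0.0019] rot [0.0089 0.0024 0.0001] deg 0.5
```

```bash
python3 -m crank '[[0.03,0.0115,0.0018,0.0089,0.0024,0,1],[0.06,0.0235,0.0019,0.0089,0.0024,0,1],[0.075,0.029,0.0019,0.0089,0.0024,0,1],[0.0795,0.0308,0.0019,0.0089,0.0024,0,0.8],[0.0795,0.0308,0.0019,0.0089,0.0024,0,0.4],[0.0795,0.0308,0.0019,0.0089,0.0024,0,0.4],[0.0795,0.0308,0.0019,0.0089,0.0024,0,0.4],[0.0795,0.0308,0.0019,0.0089,0.0024,0,0.4]]' 30
python3 - <<'E'
from h import *
st,Rm=state(); print(st['eef_pos'],st['force'],st['width'])
f=shot('wrist','w11')
goal(CO+CR@[0,0,.09],leanc(CR,20)); goal(CO+CR@[0,0,.1],leanc(CR,20)); print(Rm.T@[0,0,.1])
E
```

```text
t: 16.92
eef_pos: [0.5071, -0.2571, 0.0063]
ee_rot: [-1.572, 1.224, 2.799]
force: [1.2, 1.3, 5.2]
width: 0.0533
[ 0.50712077 -0.2571291   0.00633325] [1.21858401 1.34311685 5.21916131] 0.05332972757772323
shift [-0.0781 -0.2149 -0.3938] rot [-0.4925 -0.0428  0.511 ] deg 40.7
shift [-0.0847 -0.222  -0.3915] rot [-0.4925 -0.0428  0.511 ] deg 40.7
[-9.40397374e-02 -3.40077508e-02 -2.60455318e-05]
```

View pics/w11.png

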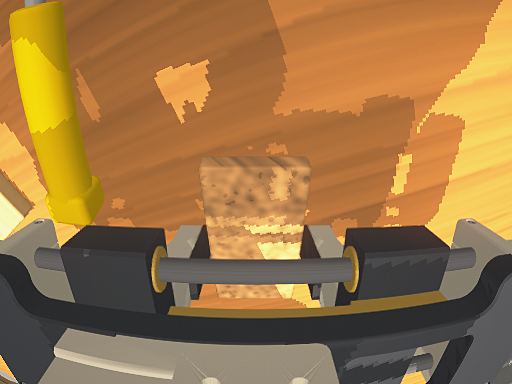

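```bash
python3 -m crank '[[-0.05,-0.018,0,0,0,0,0.4],[-0.1,-0.04,-0.01,0,0,0,0.4],[-0.14,-0.07,-0.05,-0.05,-0.004,0.05,0.4],[-0.145,-0.1,-0.11,-0.12,-0.01,0.13,0.4],[-0.145,-0.13,-0.17,-0.2,-0.017,0.21,0.4],[-0.135,-0.16,-0.23,-0.29,-0.025,0.3,0.4],[-0.125,-0.19,-0.29,-0.39,-0.034,0.4,0.4],[-0.105,-0.215,-0.35,-0.4925,-0.0428,0.511,0.4],[-0.0847,-0.222,-0.3915,-0.4925,-0.0428,0.511,0.4],[-0.0847,-0.222,-0.3915,-0.4925,-0.0428,0.511,0.4]]'; python3 -m crank '[[0,0,0,0,0,0,0.4]]'
python3 - <<'E'
from h import *
f=shot('wrist','w12'); st,Rm=state(); print(cpos(),st['force'],st['width'],st['qd'].round(2))
goal(CO+CR@[0,0,.1],leanc(CR,20))
im=f['pixels'][80:270,140:370,::-1]; cv2.imwrite('pics/w12z.png',cv2.resize(im,None,fx=3,fy=3,interpolation=cv2.INTER_CUBIC))
E
```

```text
t: 18.23
eef_pos: [0.4675, 0.1749, 0.1605]
ee_rot: [1.573, 1.397, 0.154]
force: [-1.3, -0.6, -0.8]
width: 0.0536
t: 18.35
eef_pos: [0.4683, 0.1725, 0.1607]
ee_rot: [1.571, 1.398, 0.148]
force: [0.2, 0.1, -0.8]
width: 0.0533
[-0.8 -0.2 99.6] [ 0.18640257 -0.37963674 -0.14462008] 0.05348878650405472 [-0.03 -0.01  0.    0.   -0.    0.  ]
shift [-0.0007  0.0006 -0.0002] rot [-0.0001 -0.0002  0.0018] deg 0.1
```

View pics/w12z.png

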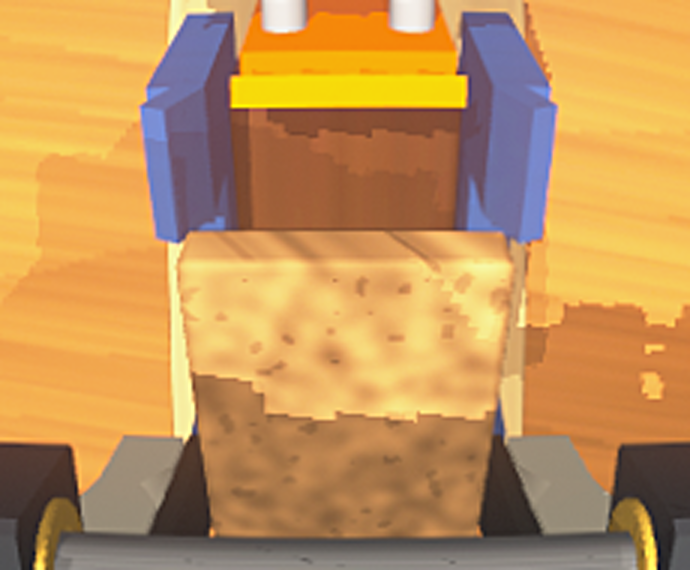

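The cork hangs square over the pocket, centred at u≈255.7 against 254.7 for the pad. I check its far edge.

Run:
```python
from h import *
f=load('w12'); Z=lambda x,y:(140+(x+.5)/3-.5,80+(y+.5)/3-.5)
print('far bottom',onc(f,*Z(188,233),.0933),onc(f,*Z(507,233),.0933),'far top',onc(f,*Z(180,261),.1053),onc(f,*Z(512,261),.1053),'stub',onc(f,*Z(172,241),.066),onc(f,*Z(525,241),.066))
goal(CO+CR@[0,0,.05],leanc(CR,20)); goal(CO+CR@[0,0,.0385],leanc(CR,20))
```

```text
far bottom [50.6 27.1] [ 50.6 -26.3] far top [52.6 26.3] [ 52.6 -25. ] stub [32.7 36.2] [ 32.8 -36. ]
shift [ 0.0463  0.0178 -0.0002] rot [-0.0001 -0.0002  0.0018] deg 0.1
shift [ 0.0571  0.0217 -0.0002] rot [-0.0001 -0.0002  0.0018] deg 0.1
```

```bash
python3 -m crank '[[0.008,0.0065,-0.0002,0,0,0.0018,0.4],[0.022,0.0127,-0.0002,0,0,0.0018,0.4],[0.034,0.017,-0.0002,0,0,0.0018,0.4],[0.042,0.02,-0.0002,0,0,0.0018,0.4],[0.048,0.022,-0.0002,0,0,0.0018,0.4],[0.0526,0.0238,-0.0002,0,0,0.0018,0.4],[0.0526,0.0238,-0.0002,0,0,0.0018,0.4]]'
python3 - <<'E'
from h import *
st,Rm=state(); print(cpos(),CR.T@st['force'],st['width']);f=shot('wrist','w13')
goal(CO+CR@[0.002,0,.038],leanc(CR,20))
E
```

```text
t: 19.27
eef_pos: [0.5003, 0.1766, 0.1126]
ee_rot: [1.569, 1.397, 0.144]
force: [-3.2, -1.8, -3.0]
width: 0.0537
[ 3.   0.  41.7] [-4.48756357 -1.26825839 -0.92303486] 0.05373088952409513
shift [0.004  0.0003 0.    ] rot [-0.0003  0.0003  0.0005] deg 0.0
```

View pics/w13.png

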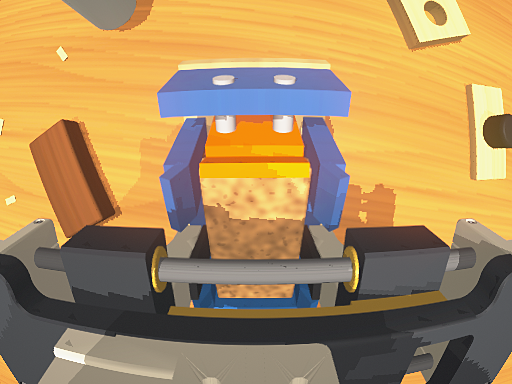

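The cork is in the pocket. I take it down the last millimetres, let go, and press.

```bash
python3 -m crank '[[0.002,0.0005,0,0,0,0,0.4],[0.004,0.001,0,0,0,0,0.4],[0.004,0.001,0,0,0,0,0.8],[0.004,0.001,0,0,0,0,0.8],[-0.02,0.001,0,0,0,0,0.8],[-0.05,0.001,0,0,0,0,0.4],[-0.05,-0.01,0,0,0,0,0],[-0.05,-0.02,0,0,0,0,0],[-0.05,-0.02,0,0,0,0,0]]' 40
python3 - <<'E'
from h import *
st,Rm=state(); print(cpos(),CR.T@st['force'],st['width'])
f=shot('wrist','w14')
goal(CO+CR@[-.003,0,.055],leanc(CR,20))
goal(CO+CR@[-.003,0,.046],leanc(CR,20))
E
```

```text
t: 20.45
eef_pos: [0.4718, 0.1725, 0.1584]
ee_rot: [1.571, 1.396, 0.148]
force: [0.0, -0.2, 0.2]
width: 0.0356
[ 0.9  0.1 95.7] [ 0.10386206 -0.19929877  0.1841394 ] 0.03558258154380933
shift [0.0397 0.0097 0.0003] rot [ 0.0005 -0.0002 -0.0001] deg 0.0
shift [0.0481 0.0128 0.0003] rot [ 0.0005 -0.0002 -0.0001] deg 0.0
```

View pics/w14.png

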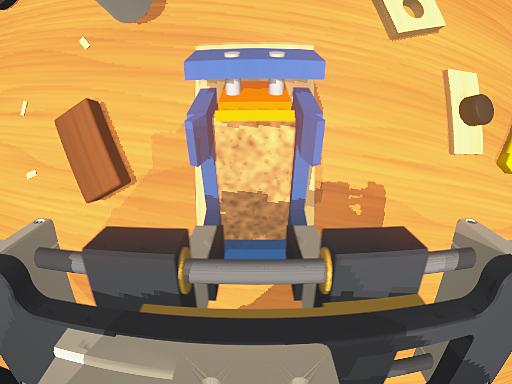

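```bash
python3 -m crank '[[0.015,0,0.0003,0,0,0,0],[0.03,0.005,0.0003,0,0,0,0],[0.04,0.0097,0.0003,0,0,0,0],[0.044,0.0112,0.0003,0,0,0,0],[0.047,0.0124,0.0003,0,0,0,0],[0.049,0.0131,0.0003,0,0,0,0],[0.0505,0.0137,0.0003,0,0,0,0],[0.0505,0.0137,0.0003,0,0,0,0]]'
python3 - <<'E'
from h import *
st,Rm=state(); print(cpos(),CR.T@st['force'],st['width'])
E
```

```text
t: 21.5
eef_pos: [0.494, 0.1757, 0.1135]
ee_rot: [1.575, 1.395, 0.151]
force: [-19.4, -0.7, 25.0]
width: 0.0002
[-2.1 -0.  45.7] [-4.2627507   2.11208577 31.30080897] 0.00023916824160747654
```

```bash
python3 -m crank '[[0.001,0.0004,0,0,0,0,0],[0.001,0.0004,0,0,0,0,0],[-0.01,0,0,0,0,0,0],[-0.04,0,0,0,0,0,0],[-0.075,0,0,0,0,0,0.5],[-0.075,0,0,0,0,0,1]]'
python3 - <<'E'
from h import *
f=shot('wrist','w15'); st,Rm=state(); print(cpos(),CR.T@st['force'],st['width'])
hsv=cv2.cvtColor(f['pixels'],cv2.COLOR_RGB2HSV)
def pc(x,y,z): return np.round(proj(f,CO+CR@(np.array([x,y,z])/1000),True),1)
for x in (40,30,10,-10,-30,-55): print(x,pc(x,27,44),pc(x,-27,44))
im=f['pixels'][90:290,150:350,::-1]; cv2.imwrite('pics/w15z.png',cv2.resize(im,None,fx=3,fy=3,interpolation=cv2.INTER_CUBIC))
E
```

```text
t: 22.25
eef_pos: [0.483, 0.1752, 0.1888]
ee_rot: [1.592, 1.39, 0.168]
force: [-0.1, 0.5, -0.9]
width: 0.0151
[ 24.5   0.6 115.2] [-0.08891472 -0.00585169 -0.65186299] 0.019042813022866204
40 [221.1 156.5] [292.5 156.5]
30 [221.9 167.7] [291.6 167.7]
10 [223.5 188.5] [289.9 188.5]
-10 [225.1 207.5] [288.3 207.5]
-30 [226.5 224.6] [286.8 224.6]
-55 [228.3 243.8] [285.  243.8]
```

View pics/w15z.png

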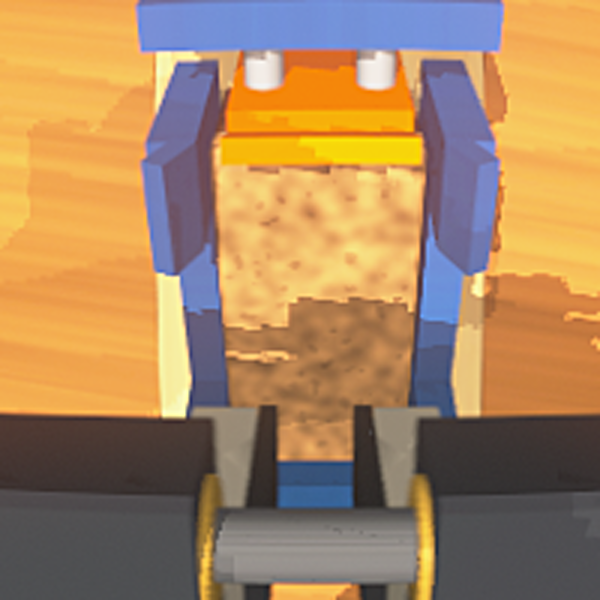

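The cork matches the projected home outline: low edge at zoom v≈461 against 461 predicted, sides within 1 px. Next the top board.

Run:
```python
from h import *
goal([.623,-.0796,.11],lean(np.radians(11.7),20))
```

```text
shift [0.0931 0.0868 0.2723] rot [-0.0576 -0.0077 -0.527 ] deg 30.4
```

```bash
python3 -m crank '[[-0.02,0,0.04,0,0,0,1],[-0.02,0,0.1,0,0,-0.05,1],[-0.01,0.01,0.15,-0.01,0,-0.15,1],[0.01,0.03,0.2,-0.03,0,-0.28,1],[0.04,0.05,0.24,-0.05,0,-0.42,1],[0.075,0.075,0.2723,-0.0576,-0.0077,-0.527,1],[0.0931,0.0868,0.2723,-0.0576,-0.0077,-0.527,1],[0.0931,0.0868,0.2723,-0.0576,-0.0077,-0.527,1],[0.0931,0.0868,0.2723,-0.0576,-0.0077,-0.527,1]]'
python3 - <<'E'
from h import *
f=shot('wrist','w16'); st,Rm=state(); print(st['eef_pos'],st['force'],st['width'],st['qd'].round(2)); np.savez('pics/st16.npz',p=st['eef_pos'],R=Rm)
E
```

```text
t: 23.42
eef_pos: [0.6221, -0.0801, 0.1102]
ee_rot: [-1.564, 1.221, -2.931]
force: [-0.6, 0.7, 0.3]
width: 0.0877
[ 0.62222957 -0.07994771  0.11110028] [ 0.31275382 -0.22894808  0.71333322] 0.08760245752784823 [ 0.   -0.02  0.   -0.   -0.    0.  ]
```

View pics/w16.png

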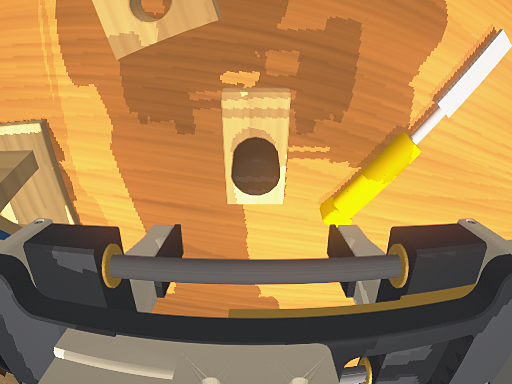

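The board is at (256,147) with corners about (221,92), (291,92), (285,204) and (227,204). The chisel handle end near (322,208) could be close to the right finger, so I measure it.

Run:
```python
from h import *
f=load('w16'); z=np.load('pics/st16.npz'); p=z['p'][:2]*1000
cv2.imwrite('pics/w16z.png',cv2.resize(f['pixels'][80:230,210:360,::-1],None,fx=4,fy=4,interpolation=cv2.INTER_CUBIC))
a=np.radians(11.7); d=np.array([np.cos(a),np.sin(a)]); n=np.array([-d[1],d[0]])
def q(u,v,h):
    P=onz(f,u,v,h,True)[:2]*1000-p; return (P@d).round(1),(P@n).round(1)
for u,v in [(221,92),(291,92),(285,204),(227,204)]: print(q(u,v,.014))
for u,v in [(320,205),(327,193),(322,215),(350,222)]: print('chisel',[q(u,v,h) for h in (0.0,.014,.028)])
```

```text
(np.float64(57.0), np.float64(25.5))
(np.float64(57.0), np.float64(-27.5))
(np.float64(-52.1), np.float64(-28.7))
(np.float64(-52.0), np.float64(26.3))
chisel [(np.float64(-65.3), np.float64(-67.0)), (np.float64(-53.7), np.float64(-62.9)), (np.float64(-42.1), np.float64(-58.9))]
chisel [(np.float64(-49.8), np.float64(-72.1)), (np.float64(-39.1), np.float64(-67.7)), (np.float64(-28.5), np.float64(-63.4))]
chisel [(np.float64(-79.0), np.float64(-71.1)), (np.float64(-66.6), np.float64(-66.8)), (np.float64(-54.2), np.float64(-62.5))]
chisel [(np.float64(-90.1), np.float64(-104.9)), (np.float64(-77.0), np.float64(-98.6)), (np.float64(-63.9), np.float64(-92.2))]
```

View pics/w16z.png

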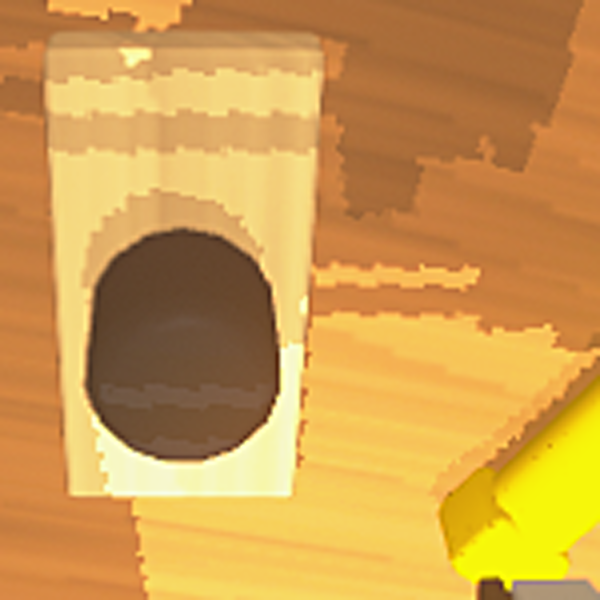

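Run:
```python
from h import *
z=np.load('pics/st16.npz'); a=np.radians(11.7); d=np.array([np.cos(a),np.sin(a)]); n=np.array([-d[1],d[0]])
t=z['p'][:2]+.0024*d-.0011*n
st,_=state(); print(st['eef_pos'])
goal([*t,.05],lean(np.radians(11.8),20)); goal([*t,.0052],lean(np.radians(11.8),20))
```

```text
[ 0.62222957 -0.07994771  0.11110028]
shift [0.0566 0.0231 0.001 ] rot [-0.0018  0.0018 -0.0005] deg 0.1
shift [0.0987 0.0384 0.0009] rot [-0.0018  0.0018 -0.0005] deg 0.1
```

```bash
python3 -m crank '[[0.03,0.012,0.001,0,0.0018,0,0.78],[0.06,0.0243,0.001,-0.0018,0.0018,0,0.78],[0.085,0.0334,0.001,-0.0018,0.0018,0,0.78],[0.095,0.037,0.0009,-0.0018,0.0018,0,0.78],[0.0987,0.0384,0.0009,-0.0018,0.0018,0,0.6],[0.0987,0.0384,0.0009,-0.0018,0.0018,0,0.4],[0.0987,0.0384,0.0009,-0.0018,0.0018,0,0.4],[0.0987,0.0384,0.0009,-0.0018,0.0018,0,0.4]]' 40
python3 - <<'E'
from h import *
f=shot('wrist','w17'); st,Rm=state(); print(st['eef_pos'],st['force'],st['width'])
goal(CO+CR@[0.002,0,.1],leanc(CR,20)); print(Rm.T@[0,0,.1])
E
```

```text
t: 24.48
eef_pos: [0.6251, -0.081, 0.0043]
ee_rot: [-1.571, 1.22, -2.937]
force: [-0.7, 2.6, 6.5]
width: 0.0535
[ 0.62508186 -0.08100534  0.00428982] [-1.34193654  2.14536649  7.27707417] 0.05367107134187857
shift [-0.1145 -0.1479 -0.2794] rot [0.0592 0.0051 0.5249] deg 30.3
[-9.39191506e-02 -3.43393808e-02 -9.14920326e-06]
```

View pics/w17.png

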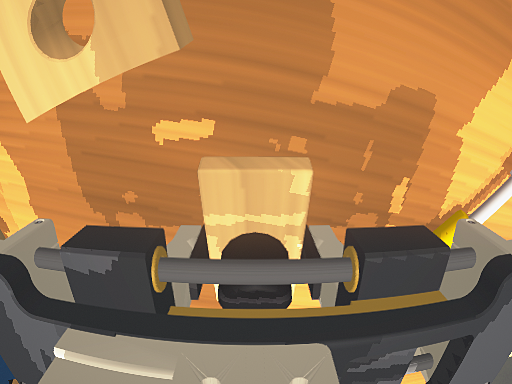

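```bash
python3 -m crank '[[-0.04,-0.015,0,0,0,0,0.4],[-0.09,-0.035,0,0,0,0,0.4],[-0.145,-0.057,-0.015,0,0,0,0.4],[-0.175,-0.085,-0.06,0.01,0,0.06,0.4],[-0.18,-0.11,-0.11,0.02,0,0.15,0.4],[-0.175,-0.13,-0.16,0.03,0.002,0.26,0.4],[-0.165,-0.145,-0.21,0.045,0.004,0.38,0.4],[-0.145,-0.148,-0.25,0.0592,0.0051,0.48,0.4],[-0.1145,-0.1479,-0.2794,0.0592,0.0051,0.5249,0.4],[-0.1145,-0.1479,-0.2794,0.0592,0.0051,0.5249,0.4]]'; python3 -m crank '[[0,0,0,0,0,0,0.4]]'
python3 - <<'E'
from h import *
f=shot('wrist','w18'); st,Rm=state(); print(cpos(),st['force'],st['width'],st['qd'].round(2))
goal(CO+CR@[0,0,.1],leanc(CR,20))
im=f['pixels'][80:280,140:370,::-1]; cv2.imwrite('pics/w18z.png',cv2.resize(im,None,fx=3,fy=3,interpolation=cv2.INTER_CUBIC))
E
```

```text
t: 25.78
eef_pos: [0.4672, 0.1717, 0.1598]
ee_rot: [1.562, 1.4, 0.141]
force: [0.9, -0.5, -1.4]
width: 0.0537
t: 25.9
eef_pos: [0.4707, 0.1725, 0.1623]
ee_rot: [1.574, 1.397, 0.15]
force: [0.0, 0.1, -0.4]
width: 0.0536
[ 2.5  0.1 99.6] [ 0.34088232 -0.26781767 -1.88556146] 0.05380814065095838 [-0.02  0.01  0.01  0.    0.   -0.  ]
shift [ 0.0005 -0.0025  0.0001] rot [-0.0006 -0.0007  0.0003] deg 0.1
```

View pics/w18z.png

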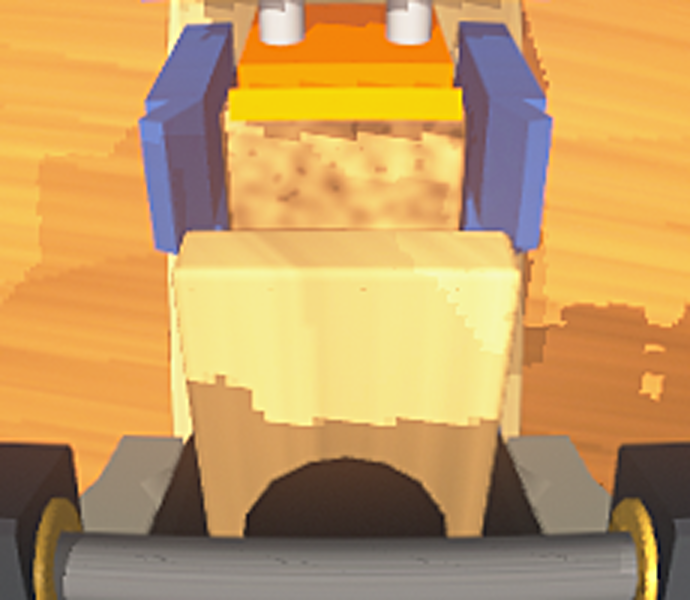

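Run:
```python
from h import *
f=load('w18'); Z=lambda x,y:(140+(x+.5)/3-.5,80+(y+.5)/3-.5)
print('far bottom',onc(f,*Z(188,232),.0953),onc(f,*Z(510,232),.0953),'far top',onc(f,*Z(178,268),.1093),onc(f,*Z(520,268),.1093),'stub',onc(f,*Z(172,251),.066),onc(f,*Z(525,251),.066))
goal(CO+CR@[0.003,0,.065],leanc(CR,20));goal(CO+CR@[0.003,0,.053],leanc(CR,20)); goal(CO+CR@[0.003,0,.0485],leanc(CR,20))
```

```text
far bottom [54.7 26.3] [ 54.7 -26.8] far top [56.6 25.6] [ 56.6 -26. ] stub [33.2 36.2] [ 33.1 -36.7]
shift [0.0323 0.0123 0.0001] rot [-0.0006 -0.0007  0.0003] deg 0.1
shift [0.0436 0.0164 0.0001] rot [-0.0006 -0.0007  0.0003] deg 0.1
shift [0.0478 0.018  0.0001] rot [-0.0006 -0.0007  0.0003] deg 0.1
```

The board is centred laterally, with its far end at x≈55.6, so its centre is at +0.6 mm. I lower it.

```bash
python3 -m crank '[[0.01,0.004,0.0001,0,0,0,0.4],[0.021,0.008,0.0001,0,0,0,0.4],[0.031,0.0119,0.0001,0,0,0,0.4],[0.038,0.0145,0.0001,0,0,0,0.4],[0.0436,0.0164,0.0001,0,0,0,0.4],[0.0436,0.0164,0.0001,0,0,0,0.4]]'
python3 - <<'E'
from h import *
st,Rm=state(); print(cpos(),CR.T@st['force'],st['width'])
goal(CO+CR@[0.002,0,.048],leanc(CR,20))
E
```

```text
t: 26.7
eef_pos: [0.4935, 0.1751, 0.1207]
ee_rot: [1.566, 1.399, 0.142]
force: [-0.6, -0.5, -1.7]
width: 0.0535
[ 1.  -0.5 52.2] [-1.44988138 -0.3800646  -1.17134496] 0.05346261403400573
shift [ 0.0036  0.0024 -0.0006] rot [-0.0004  0.0008  0.0027] deg 0.2
```

```bash
python3 -m crank '[[0.002,0.001,0,0,0,0,0.4],[0.0045,0.0018,0,0,0,0,0.4],[0.0045,0.0018,0,0,0,0,0.4]]'
python3 - <<'E'
from h import *
f=shot('wrist','w19');st,Rm=state(); print(cpos(),CR.T@st['force'],st['width'])
E
```

```text
t: 27.08
eef_pos: [0.4957, 0.1754, 0.117]
ee_rot: [1.569, 1.399, 0.144]
force: [-4.7, -0.5, -1.4]
width: 0.0534
[ 1.  -0.5 47.9] [-3.51225774  0.22641089  0.78347371] 0.05336489213265081
```

View pics/w19.png

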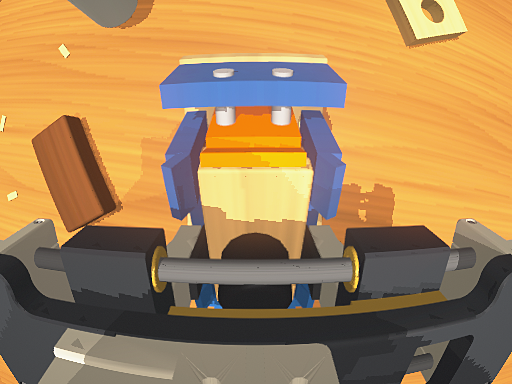

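The board is down at about the home height. I release, back out above the knob, and press the knob top.

```bash
python3 -m crank '[[0,0,0,0,0,0,0.8],[0,0,0,0,0,0,0.8],[0,0,0,0,0,0,0.8],[-0.03,0,0,0,0,0,0.8],[-0.07,-0.005,0,0,0,0,0.8],[-0.085,-0.02,0,0,0,0,0.4],[-0.085,-0.03,0,0,0,0,0],[-0.085,-0.03,0,0,0,0,0],[-0.085,-0.03,0,0,0,0,0],[-0.085,-0.03,0,0,0,0,0]]' 40
python3 - <<'E'
from h import *
st,Rm=state(); print(cpos(),CR.T@st['force'],st['width'])
f=shot('wrist','w20')
goal(CO+CR@[-.007,0,.103],leanc(CR,20))
goal(CO+CR@[-.007,0,.096],leanc(CR,20))
E
```

```text
t: 28.38
eef_pos: [0.4528, 0.1693, 0.1952]
ee_rot: [1.566, 1.399, 0.142]
force: [0.3, 0.4, 0.3]
width: 0.0256
[  2.6  -0.3 137.3] [0.51267166 0.36958824 0.09383721] 0.025632004812611103
shift [ 0.0355  0.0028 -0.0003] rot [-0.0004  0.0008  0.0024] deg 0.1
shift [ 0.0421  0.0052 -0.0003] rot [-0.0004  0.0008  0.0024] deg 0.1
```

View pics/w20.png

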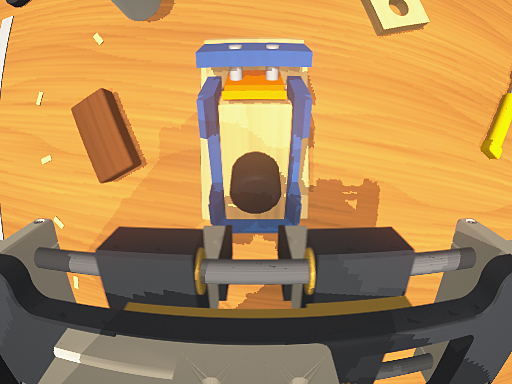

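```bash
python3 -m crank '[[0.01,0,-0.0003,0,0,0,0],[0.024,0,-0.0003,0,0,0,0],[0.034,0.0023,-0.0003,0,0,0,0],[0.039,0.004,-0.0003,0,0,0,0],[0.041,0.0048,-0.0003,0,0,0,0],[0.043,0.0055,-0.0003,0,0,0,0],[0.0435,0.0057,-0.0003,0,0,0,0]]'
python3 - <<'E'
from h import *
st,Rm=state(); print(cpos(),CR.T@st['force'],st['width'])
E
```

```text
t: 29.3
eef_pos: [0.4652, 0.1714, 0.1548]
ee_rot: [1.571, 1.398, 0.146]
force: [-11.7, -0.7, 14.4]
width: 0.0005
[-6.7 -0.1 96. ] [-2.87678432  1.06121741 18.31460694] 0.0005095486680668826
```

```bash
python3 -m crank '[[0.0015,0.0005,0,0,0,0,0],[0.002,0.0007,0,0,0,0,0],[0.002,0.0007,0,0,0,0,0]]'
python3 - <<'E'
from h import *
st,Rm=state(); print(cpos(),CR.T@st['force'],st['width'])
E
```

```text
t: 29.68
eef_pos: [0.4655, 0.1713, 0.1544]
ee_rot: [1.573, 1.398, 0.149]
force: [-27.5, -2.5, 32.2]
width: 0.0006
[-6.7 -0.1 95.5] [-7.78579351  1.55333244 41.64306682] 0.0006438760306687157
```

```bash
python3 -m crank '[[-0.01,0,0,0,0,0,0],[-0.04,0.01,0,0,0,0,0],[-0.08,0.02,0,0,0,0,0],[-0.09,0.02,0,0,0,0,0]]'
python3 - <<'E'
from h import *
f=shot('wrist','w21'); s=shot('side','s21'); t=shot('top','t21'); print(cpos())
def pc(x,y,z,g=f,fi=True): return np.round(proj(g,CO+CR@(np.array([x,y,z])/1000),fi),1)
for x in (45,20,-20,-55): print(x,pc(x,27,58),pc(x,-27,58))
print('knob top c',pc(0,0,94),pc(0,19,94),pc(0,-19,94))
im=f['pixels'][60:240,170:350,::-1]; cv2.imwrite('pics/w21z.png',cv2.resize(im,None,fx=3.3,fy=3.3,interpolation=cv2.INTER_CUBIC))
for c in [(55,-27,58),(-55,-27,58),(0,0,94)]: print('side',pc(*c,s,False))
im=s['pixels'][120:215,200:320,::-1]; cv2.imwrite('pics/s21z.png',cv2.resize(im,None,fx=6,fy=6,interpolation=cv2.INTER_CUBIC))
E
```

```text
t: 30.18
eef_pos: [0.472, 0.1734, 0.2474]
ee_rot: [1.587, 1.393, 0.162]
force: [0.5, -0.5, -1.1]
width: 0.0008
[4.260e+01 1.000e-01 1.707e+02]
45 [226.3 146.9] [286.2 146.9]
20 [227.7 170.2] [284.7 170.1]
-20 [229.9 203.1] [282.5 203. ]
-55 [231.7 227.7] [280.7 227.7]
knob top c [256.3 211.1] [234.9 211. ] [277.7 211. ]
side [262.8 159.1]
side [233.9 176.6]
side [241.3 156. ]
```

View pics/w21z.png

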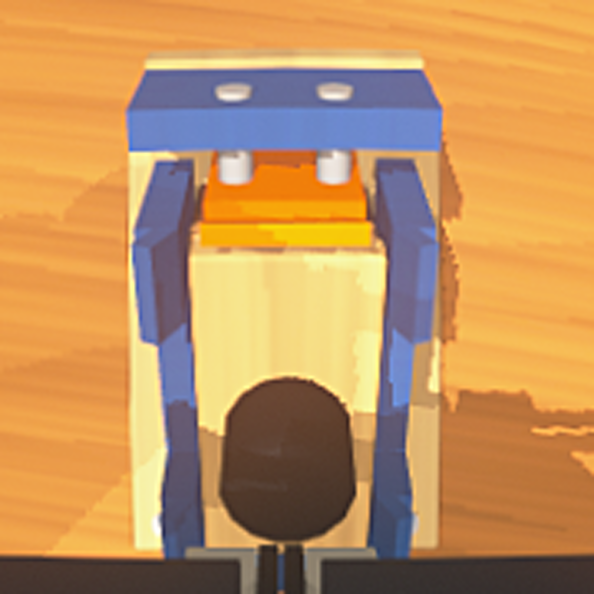

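View pics/s21z.png

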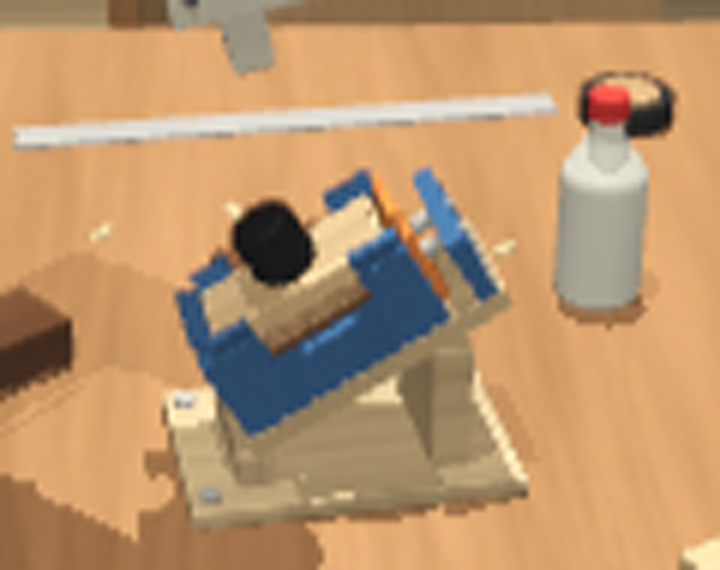

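View pics/t21.png

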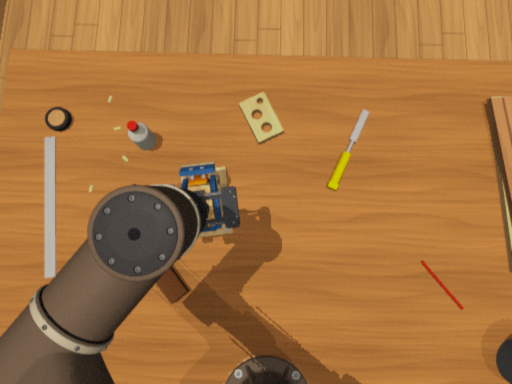

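The stack looks seated, and the bottle, offcut and chisel stand as at the start. The knob's place in the side view is a few pixels from my projection, so I check the side calibration against cradle features and look at the low end.

```bash
python3 -m crank '[[-0.01,0.02,0,0,0,-0.1,0],[-0.02,0.02,0,0,0,-0.17,0],[-0.03,0,0,0,0,-0.17,0],[-0.03,0,0,0,0,-0.17,0]]'
python3 - <<'E'
from h import *
s=load('s21'); pz=lambda c:tuple(((np.array(proj(s,CO+CR@(np.array(c)/1000)))-[200,120])*6).round(0))
for c in [(92,-42.5,42),(80,-42.5,42),(32,-35,66),(55,-27,58),(32,-27,58),(-32,-27,58),(-32,-27,44),(32,-27,44),(0,0,94),(0,0,58)]: print(c,pz(c))
f=shot('wrist','w22'); print(cpos())
cv2.imwrite('pics/w22z.png',cv2.resize(f['pixels'][60:290,150:370,::-1],None,fx=2.6,fy=2.6,interpolation=cv2.INTER_CUBIC))
for c in [(55,27,58),(45,27,58),(20,27,58),(-20,27,58),(-55,27,58),(-55,-27,58),(45,-27,58),(0,0,94),(-61,0,66),(92,42.5,42),(92,-42.5,42)]: print(c,(np.array(proj(f,CO+CR@(np.array(c)/1000),True))-[150,60])*2.6)
E
```

```text
t: 30.82
eef_pos: [0.4648, 0.1711, 0.2726]
ee_rot: [1.157, 1.569, -0.268]
force: [0.3, 0.2, -0.1]
width: 0.0005
(92, -42.5, 42) (np.float64(456.0), np.float64(234.0))
(80, -42.5, 42) (np.float64(437.0), np.float64(246.0))
(32, -35, 66) (np.float64(336.0), np.float64(253.0))
(55, -27, 58) (np.float64(377.0), np.float64(235.0))
(32, -27, 58) (np.float64(340.0), np.float64(257.0))
(-32, -27, 58) (np.float64(239.0), np.float64(318.0))
(-32, -27, 44) (np.float64(252.0), np.float64(336.0))
(32, -27, 44) (np.float64(353.0), np.float64(275.0))
(0, 0, 94) (np.float64(248.0), np.float64(216.0))
(0, 0, 58) (np.float64(281.0), np.float64(264.0))
[ 5.210e+01 -1.000e-01  1.981e+02]
(55, 27, 58) [195.87668638 126.49659648]
(45, 27, 58) [197.51993856 149.89296749]
(20, 27, 58) [201.50978606 204.61057099]
(-20, 27, 58) [207.46054838 281.50276078]
(-55, 27, 58) [212.17817352 339.08528942]
(-55, -27, 58) [332.29694169 338.88950492]
(45, -27, 58) [346.26216078 149.64165572]
(0, 0, 94) [272.15166295 307.15669874]
(-61, 0, 66) [272.27239688 361.19831005]
(92, 42.5, 42) [149.59778087  15.79450127]
(92, -42.5, 42) [393.71887155  15.37138677]
```

View pics/w22z.png

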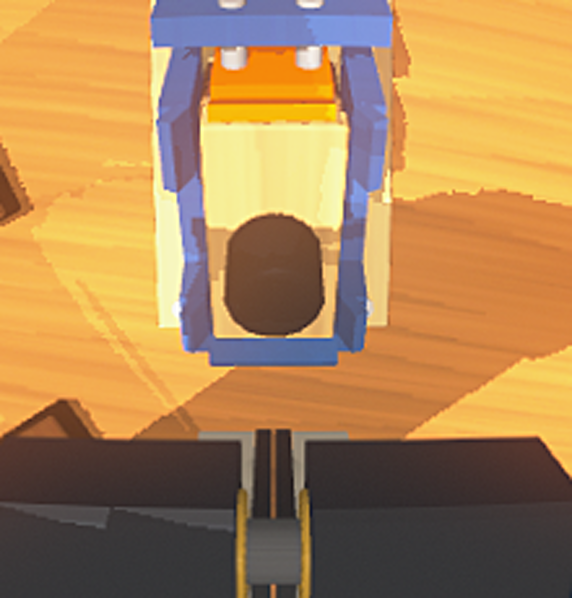

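Everything agrees:
- **Low edge:** the board's low edge is at zoom v≈338 against 339 predicted.
- **Press heights:** contact heights step up 34.7, 46.5, 96.5 mm, matching surfaces at 32, 44 and 94 mm.
- **Side view:** the cradle itself shows the same 2 px shift as the knob, so that difference comes from the camera.

Handing in.

Run:
```python
from station import job_done,get_state
print(get_state()['t'],get_state()['force']); print(job_done())
```

```text
30.875 [ 0.51147063 -0.29569124  0.4517313 ]
the job is handed in; nothing more can be done
None
```

The dark block, the cork and the pale top board (knob up) are stacked in the cradle in that order. I pressed each one home before adding the next, and handed the job in at 30.9 s with the gripper clear and shut.

**First attempt at the block:** with the tool square to the slope, joint 3 ran into its limit above the cradle. I set the block back on the bench and regripped it with the tool leaning 20° up-slope, then used that lean for all three parts.

**Last checks:**
- **Seating:** pressing met firm resistance at tool heights of about 34.7, 46.5 and 96.5 mm. These step up as the 32, 44 and 94 mm surfaces should. The presses measured about 55 N on the block, 31 N on the cork (then 1 mm deeper, force not read) and 42 N on the top.
- **Square and flat:** in the wrist images the edges of the block and cork matched the projected home outline within about 1 px. The board's low edge also matched, and one side edge was up to about 1.5 mm off, within the 2 mm side clearance.
- **Bystanders:** in the top view the offcut, glue bottle and chisel are where they started, judged by eye.

**Disagreement:** in the side view the knob was about 2 px from where I projected it. A wall of the cradle was shifted by about the same amount, so I put it down to camera calibration.

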